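Tighten a tube fitting: finger-tight plus one flat

TASK

Run the loose compression nut on the manifold down clockwise with the fingers until you feel it go finger-tight, and stop there. Then put the ring spanner over it and turn it just one flat (a sixth of a turn, 60 degrees) further, no more. Lift the spanner off, lay it back flat on the black mat, and leave the other things alone.

Things in the scene. Friction and masses are not known exactly. Their poses are not given: they have to be found in the camera images.
- nut: steel hex compression nut, 36 mm across flats, 41.6 across corners; flats 13 mm tall, a 2 mm chamfered crown above. Origin at its centre on the turning axis, 59.5 mm above the bench; z up; two flats face its +x and -x, the others follow every 60 degrees. Starts loose, 34 to 80 degrees short of finger-tight (unknown, no pose tells it); tightens clockwise seen from above; stays where it is left
- tube_top (a point): top of the copper tube stub (10 mm diameter) that stands up through the nut on its axis, 88 mm above the bench, 20 mm above the nut's crown
- shoulder (a point): centre of the top face of the fixed brass hex shoulder under the nut, on the nut's axis, 50 mm above the bench; 41 mm across flats, 47 across corners. A neck of 30 mm diameter joins it to the nut, whose underside is at 52 mm
- gap (a joint): slack left between nut and ferrule before finger-tight, m: 0 = finger-tight, negative before; 0.00004 m per radian of nut, too fine for its reading to be of use. In this slack the nut turns against about 0.06 N m; from finger-tight it climbs within 5 degrees (springy) to 0.4 N m
- squeeze (a joint): squeeze of the ferrule beyond finger-tight, m: 0 until then, 0.00004 m per radian of nut (one flat = 0.00004 m), too fine for its reading to be of use. In this range the nut resists with 0.4 to 0.5 N m and springs back about 5 degrees when let go; only the lasting part counts here
- manifold: aluminium block 80 x 80 mm, top 40 mm above the bench, bolted down by a dark steel foot 130 (x) x 80 mm, 8 mm thick; the nut's axis is at its centre. Origin under its centre on the bench, z up
- wrench_grip (a point): loose steel ring spanner, 221 mm long, 0.16 kg, lying flat on the mat. This point is the middle of its straight handle, 17 mm above its underside (the handle is cranked up, clear of the mat). x points along the handle to the ring, z up. Handle 14 mm wide (y), 14 mm high; a round foot of 20 mm diameter and 24 high ends it 86 mm behind this point
- wrench_ring (a point): centre of the spanner's ring, 100 mm ahead of wrench_grip along x and 11 mm lower. Ring 12 mm thick, 50 mm across; hexagonal hole 38 mm across flats, two flats facing +x and -x: it drops over the nut when its x axis matches the nut's to a multiple of 60 degrees, within about 5. Lowered fully it rests on the shoulder, centre 56 mm above the bench. About 6 degrees of play either way
- mat: black rubber mat 140 (x) x 280 (y) mm, 3 mm thick, fixed. Origin under its centre, z up
- bearing: bystander: steel ball bearing, 52 mm across, 15 high, lying flat; origin under its centre
- tape_roll: bystander: roll of black tape, 89 mm across, 19 high, lying flat; origin under its centre
- bolt_tin: bystander: open steel tin of bolts, 72 mm across, 69 high; origin under its centre
- spanner13: bystander: small steel combination spanner, 185 x 31 x 7 mm, long axis y; wrong size, not used; origin under its centre
- driver_red: bystander: screwdriver with red handle, 212 x 29 x 30 mm, long axis y; origin under its centre
- oil_can: bystander: green oil can with a thin spout, 132 x 69 x 167 mm; origin under its centre
Things that resemble listed ones, but are neither listed nor needed, are in the scene too. There is more than one size of the part that bears wrench_grip; the job needs the larger.

How it is judged:
By the outcome, as a careful person would: the job done as asked, in the order asked, and still so for the second after the job is handed in, with the robot touching nothing.
It also fails if it takes over 72 s, if anything falls off the work surface, if the arm or the gripper's body presses on something with over 40 N, if the wrist force passes 120 N, or if a joint passes its speed limit or range.

ROBOT

A 7-joint arm with a two-finger parallel gripper is mounted at the origin on a cart in front of the work surface, level with it; the furniture and walls round the work are solid. World frame = base frame: x ahead of the robot, y to its left, z up, the work surface at z = 0. Lengths are in m, angles in rad, forces in N, time in s.
With the tool pointing down it reaches from about 0.4 to 0.75 m from the base axis. Payload 19.5 kg.
Tool frame: the origin (TCP) lies midway between the tips of the shut fingers; the grasp point (between the pads) lies 19 mm behind it; z points along the fingers, x is the direction in which the jaws open and shut, and the axes are right-handed (so a half turn about z gives the same grasp; the last joint's range is limited). The gripper opens to 85 mm and grips with 20 to 120 N. Pads are 22 mm wide; open, the fingers measure 114 mm over their backs; the gripper's body (76 mm by 85 mm) begins 54 mm behind the grasp point. The pads swing forward as they close: fully open they stand 13 mm farther back than shut.
Start: joints at [-1.283, 0.707, -0.028, 1.485, 0.022, 0.951, -0.075], TCP at [0.186, 0.544, 0.231] pointing down, gripper open.
Joint ranges: [-2.71, 2.71], [-0.32, 2.16], [-1.57, 1.52], [0, 2.45], [-1.46, 4.6], [0, 2.02], [-2.83, 2.83]. Speed limits (rad/s): [1.89, 1.89, 2.57, 2.57, 3.01, 3.01, 3.01].

INTERFACE

Orientations are given as a rotation vector (axis times angle).
In Python, from plant import robot, viewer, job_done gives the robot as it stands.
- The arm moves only by the tool drive_tool, never from a script. Its argument "plan" is a list of rows, each a list of 7 numbers: the shift along the tool's x, y, z in mm, then the turn, a rotation vector about the tool's x, y, z in degrees, then the opening, from 0 (shut) to 1 (fully open). A call has exactly 10 rows; each row is the pose to reach, as a shift and turn from the pose measured when the call began, along the tool's axes at that moment; what a row does not reach only later rows make up. A row lasts 1/12 s, in which the tool goes at most 41.7 mm and 7.16 degrees, less where a joint would pass 70% of its speed; a pose out of reach is approached as far as the arm can. A call with a gripper value outside its range is refused whole. The fingers move at their own pace and stop on an object; the grip force is fixed at half the most. Time passes only in rows, so rows that repeat a pose let the fingers close, or fill a call up. It gives the time, the measured TCP pose, the force and the opening at its end, in the units of the state.
- robot.get_obs(): the state, without advancing time (a new reading comes with each control period).
- viewer.camera(name): name is "scene" or "top" or "wrist"; returns a dict with "color" (420x560x3 uint8, red, green, blue), "z_map" (420x560 float32, m along the optical axis (not along the pixel's ray), 0 where there is no reading), "intrinsics" (3x3 intrinsics, pixels), "origin" and "rotation" of the camera in the world. Camera axes: x right, y down, z forward; pixel columns grow to the right and rows downward; lengths in m; the calibration is good to about 2 mm. A picture is of the moment at which its call begins.
- job_done(): hands the job in, once; it reports no verdict.
The state is a dict: "time_s": time; "joints": joint angles; "qd": joint speeds; "tau": joint torques, N m; "eef_pos": TCP position; "eef_rot": TCP orientation; "force": force on the tool from outside, world axes, zero at the start; "wrist_torque": the same for the moment, N m; "grip_width": finger opening in m.
Only numpy, scipy, OpenCV 4.12 (cv2) and the standard library are available. Lean on these libraries where they do the work, as an engineer would, in place of code of your own. Each camera call takes 0.05 s, during which the arm holds its last target.

## Working session

There is one attempt and no reset: what is moved stays moved. The work goes in short steps, Python scripts to look and compute and a tool call to move; the robot and the scene stay as the last step left them, time stands still between calls to the robot, and variables do not carry over. Pictures are saved under pics/ and viewed, and the job is handed in when it is done.

Besides the shell and the picture viewer there is one more tool, called after "Emit:" as name([rows], argument=value, ...), one row to a line, values as JSON. drive_tool: Moves the arm, as the interface text tells. Its arguments: {"type":"object","properties":{"plan":{"type":"array"}},"required":["plan"]}

```bash
ls; mkdir -p pics
python3 - <<'E'
from plant import robot, viewer
import cv2
o=robot.get_obs(); print(o)
for n in ["scene","top","wrist"]:
    c=viewer.camera(n); cv2.imwrite(f"pics/{n}0.png",c["color"][:,:,::-1]); print(n,c["intrinsics"],c["origin"],c["rotation"])
E
```

```text
pics
{'time_s': 0.0, 'joints': array([-1.28269663,  0.7071346 , -0.0276597 ,  1.48499711,  0.02202921,
        0.95088413, -0.07551806]), 'qd': array([-0.00206101, -0.00032769, -0.00192982,  0.00195147, -0.0010253 ,
       -0.00116856,  0.00055039]), 'tau': array([-3.11219355e-04, -8.83228683e+01,  1.23440824e+00, -2.36163855e+01,
        1.68730627e-02,  6.48803136e-03,  6.12185204e-05]), 'eef_pos': array([0.18611868, 0.54376725, 0.23080938]), 'eef_rot': array([ 2.55538492e+00,  1.82629614e+00, -1.40123574e-03]), 'force': array([-0.17796619, -0.32768824,  0.32068289]), 'wrist_torque': array([-0.00435559,  0.0153094 ,  0.03077673]), 'grip_width': 0.08538905344431343}
scene [[437.29754929   0.         272.47372953]
 [  0.         437.29754929 208.45560348]
 [  0.           0.           1.        ]] [ 0.15910388 -0.81388527  0.79651096] [-2.17070498  0.50520082 -0.2547459 ]
top [[496.32724294   0.         275.7777518 ]
 [  0.         496.32724294 204.96140271]
 [  0.           0.           1.        ]] [0.47096309 0.01416317 1.45508014] [-2.18305675  2.18423262 -0.05466337]
wrist [[290.36399096   0.         284.43604807]
 [  0.         290.36399096 208.55680773]
 [  0.           0.           1.        ]] [0.12113993 0.56643239 0.3738518 ] [2.36364591 1.69029029 0.23479   ]
```

View pics/top0.png

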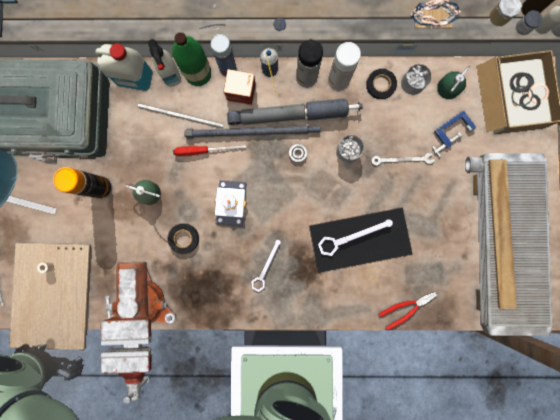

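View pics/scene0.png

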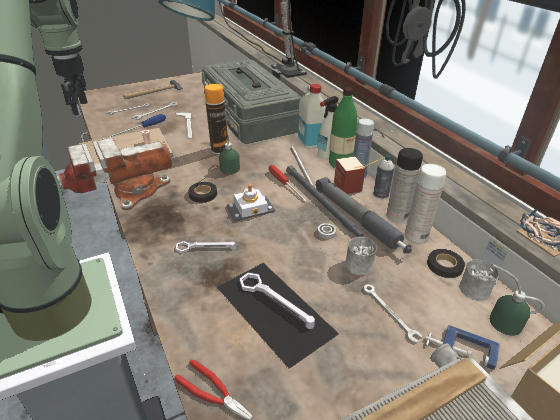

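The top view shows the manifold at (230,202) and a ring spanner on the black mat, ring at (328,245) and foot at (389,223). A smaller ring spanner lies off the mat at (260,285). The mat one looks like the one meant, so I'll measure both and enlarge them.

```bash
cat > h.py <<'E'
from plant import robot, viewer
import cv2, numpy as np
from scipy.spatial.transform import Rotation as R
def rays(c,uv):
    uv=np.atleast_2d(np.array(uv,float)); K=c["intrinsics"]
    d=np.c_[(uv[:,0]-K[0,2])/K[0,0],(uv[:,1]-K[1,2])/K[1,1],np.ones(len(uv))]
    return d@R.from_rotvec(c["rotation"]).as_matrix().T
def plane(c,uv,z):
    d=rays(c,uv); o=c["origin"]; return o+d*((z-o[2])/d[:,2])[:,None]
def crop(c,x0,y0,x1,y1,s,fn):
    im=c["color"][y0:y1,x0:x1,::-1]; cv2.imwrite(fn,cv2.resize(im,None,fx=s,fy=s,interpolation=cv2.INTER_CUBIC))
def proj(c,p):
    q=(np.atleast_2d(p)-c["origin"])@R.from_rotvec(c["rotation"]).as_matrix(); K=c["intrinsics"]
    return np.c_[K[0,0]*q[:,0]/q[:,2]+K[0,2],K[1,1]*q[:,1]/q[:,2]+K[1,2]]
E
python3 - <<'E'
from h import *
c=viewer.camera("top")
a=c["color"][190:310,200:420,::-1]
cv2.imwrite("pics/c1.png",cv2.resize(a,None,fx=3.6,fy=3.6,interpolation=cv2.INTER_CUBIC))
crop(c,205,170,257,235,9,"pics/c2.png")
s=viewer.camera("scene"); crop(s,215,170,285,230,8,"pics/c3.png")
print(plane(c,[[230,202]],.088),plane(c,[[328,245],[389,223]],.01), plane(c,[[260,285],[277,243]],.01))
E
```

```text
[[0.56481958 0.15770614 0.088     ]] [[ 0.44494002 -0.11925989  0.01      ]
 [ 0.50861422 -0.29652936  0.01      ]] [[0.32970256 0.07775573 0.01      ]
 [0.45071806 0.02859591 0.01      ]]
```

View pics/c1.png

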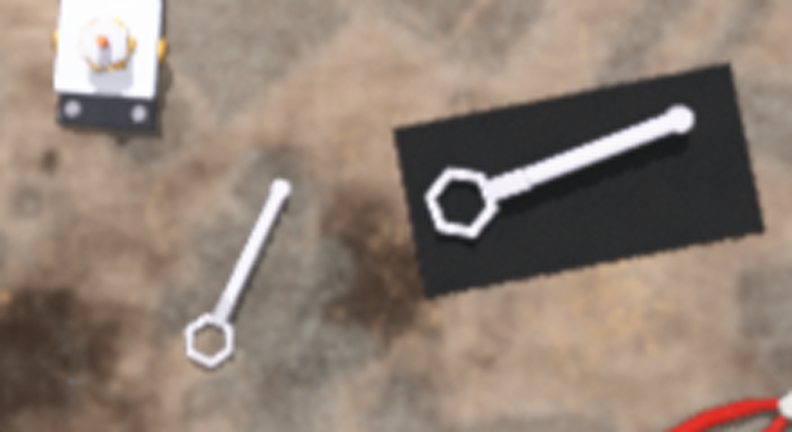

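View pics/c2.png

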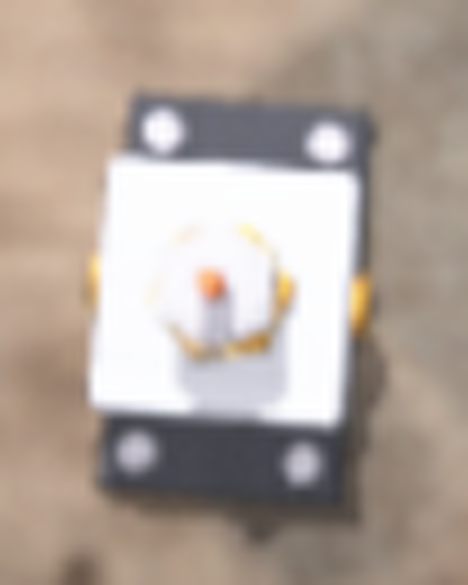

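View pics/c3.png

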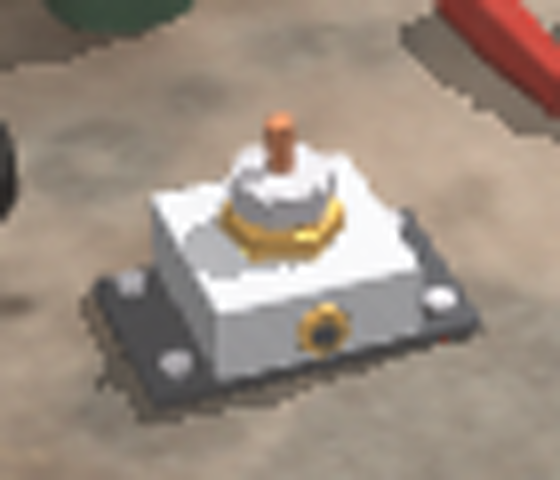

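The enlarged crop confirms the spanner choice. The mat one has a ring about 56 px-mm over its corners and is about 220 mm long. The other is clearly smaller and off the mat. Next I'll refine the positions and the height map along the path.

```bash
cat >> h.py <<'E'
def step(p,ang=None,o=None):
    """shift (mm) and turn (deg) in current tool frame for TCP p (m) pointing down, tool-x at world angle ang deg"""
    o=o or robot.get_obs(); M=R.from_rotvec(o["eef_rot"])
    cur=np.degrees(np.arctan2(M.as_matrix()[1,0],M.as_matrix()[0,0]))
    if ang is None: ang=cur
    a=np.radians(ang); T=np.c_[[np.cos(a),np.sin(a),0],[np.sin(a),-np.cos(a),0],[0,0,-1]]
    print("cur xang %.2f"%cur,"shift",np.round(M.inv().apply(np.array(p)-o["eef_pos"])*1000,1),"turn",np.round(np.degrees((M.inv()*R.from_matrix(T)).as_rotvec()),2),"q",np.round(o["joints"],2),"t",o["time_s"])
E
python3 - <<'E'
from h import *
c=viewer.camera("top"); s=viewer.camera("scene")
hs=lambda c:cv2.cvtColor(c["color"],cv2.COLOR_RGB2HSV)
# copper tube tip
def cent(c,x0,y0,x1,y1):
    h=hs(c)[y0:y1,x0:x1]; m=(h[...,0]<14)&(h[...,1]>90)&(h[...,2]>90)
    v,u=np.nonzero(m); return np.array([u.mean()+x0,v.mean()+y0]),len(u),(u.min()+x0,u.max()+x0,v.min()+y0,v.max()+y0)
print("top",cent(c,223,195,235,208)); print("scene",cent(s,245,180,256,192))
# heights
K=c["intrinsics"]; vv,uu=np.mgrid[0:420,0:560]; z=c["z_map"]
d=rays(c,np.c_[uu.ravel(),vv.ravel()]); P=c["origin"]+d*z.ravel()[:,None]; H=P[:,2].reshape(420,560)
for n,(x0,y0,x1,y1) in dict(vise=(100,260,180,340),oil=(120,170,165,210),manif=(215,180,245,225)).items():
    print(n,H[y0:y1,x0:x1].max())
# spanner white on mat
h=hs(c); m=np.zeros((420,560),np.uint8); m[205:272,308:412]=1
m&=((h[...,2]>110)&(h[...,1]<60)).astype(np.uint8); mm=m.copy()
n,l,st,ce=cv2.connectedComponentsWithStats(mm); 
for i in range(1,n):
    if st[i,4]>100: print(st[i],ce[i])
# ring: hole center
k=1+np.argmax(st[1:,4]); sm=(l==k).astype(np.uint8)
cs,hi=cv2.findContours(sm,cv2.RETR_CCOMP,cv2.CHAIN_APPROX_NONE)
for q,w in zip(cs,hi[0]):
    if w[3]>=0 and cv2.contourArea(q)>30: 
        mo=cv2.moments(q); print("hole",mo["m10"]/mo["m00"],mo["m01"]/mo["m00"],cv2.contourArea(q), plane(c,[[mo["m10"]/mo["m00"],mo["m01"]/mo["m00"]]],.015))
v,u=np.nonzero(sm); pts=np.c_[u,v]
hp=pts[(u>345)&(u<380)]; L=cv2.fitLine(hp.astype(np.float32),cv2.DIST_L2,0,.01,.01).ravel(); print("line",L)
print(plane(c,[L[2:]-10*L[:2],L[2:]+10*L[:2]],.027), "foot",plane(c,[[pts[:,0].max(),pts[pts[:,0]>388][:,1].mean()]],.027))
print("tube",plane(c,[cent(c,223,195,235,208)[0]],.088))
step([.5,.18,.33],75)
E
```

```text
top (array([228.16666667, 201.16666667]), 6, (np.int64(227), np.int64(229), np.int64(200), np.int64(202)))
scene (array([249.5, 186.7]), 20, (np.int64(248), np.int64(251), np.int64(184), np.int64(190)))
vise 1.4550801418632484
oil 1.4550801418632484
manif 1.4550801418632484
[311 205 101  36 931] [363.44253491 211.44790548]
[318 219  75  37 541] [352.52495379 236.21996303]
[400 259  12  13 121] [406.04132231 266.19008264]
line [ 9.9971241e-01 -2.3981826e-02  3.6252878e+02  2.0900360e+02]
[[ 0.54777271 -0.18884604  0.027     ]
 [ 0.54910646 -0.24623258  0.027     ]] foot [[ 0.52832164 -0.35611752  0.027     ]]
tube [[0.5671339  0.16279381 0.088     ]]
cur xang 71.10 shift [-242.7  414.8  -98.7] turn [-0.    0.02 -3.9 ] q [-1.28  0.71 -0.03  1.48  0.02  0.95 -0.08] t 0.35
```

Run:
```python
from h import *
w=viewer.camera("wrist");o=robot.get_obs();M=R.from_rotvec(o["eef_rot"])
print("cam in tool",M.inv().apply(w["origin"]-o["eef_pos"]), (M.inv()*R.from_rotvec(w["rotation"])).as_matrix())
s=viewer.camera("scene"); c=viewer.camera("top")
print(plane(s,[[249.5,186]],.08),plane(s,[[249.5,184]],.088))
z=c["z_map"]
vv,uu=np.mgrid[0:420,0:560]
d=rays(c,np.c_[uu.ravel(),vv.ravel()]); P=c["origin"]+d*z.ravel()[:,None]; H=P[:,2].reshape(420,560); H[z==0]=-1
for n,(x0,y0,x1,y1) in dict(vise=(100,260,180,340),oil=(120,170,165,210),manif=(215,180,245,225),mid=(140,150,300,300)).items():
    print(n,H[y0:y1,x0:x1].max())
step([.55,.165,.23],75)
```

```text
cam in tool [ 0.0002227  -0.06882642 -0.14291655] [[ 9.99999855e-01  5.19048779e-04 -1.40681442e-04]
 [-4.60616192e-04  9.61708131e-01  2.74075280e-01]
 [ 2.77552926e-04 -2.74075176e-01  9.61708231e-01]]
[[0.56905028 0.16498688 0.08      ]] [[0.56866857 0.16354179 0.088     ]]
vise 0.17651511152763333
oil 0.16843184417659685
manif 0.09197893386696365
mid 0.16843184417659685
cur xang 71.10 shift [-240.7  466.9    1.3] turn [-0.    0.01 -3.9 ] q [-1.28  0.71 -0.03  1.48  0.02  0.95 -0.08] t 0.5
```

Emit:
drive_tool([
  [0,0,-40,0,0,0,1],
  [-15,30,-60,0,0,0,1],
  [-35,65,-60,0,0,0,1],
  [-54,101,-60,0,0,0,1],
  [-72,138,-60,0,0,0,1],
  [-90,175,-60,0,0,0,1],
  [-108,211,-60,0,0,0,1],
  [-127,248,-60,0,0,0,1],
  [-145,285,-60,0,0,0,1],
  [-164,321,-60,0,0,0,1],
])

```text
time_s: 1.33
eef_pos: [0.438, 0.2832, 0.2915]
eef_rot: [2.556, 1.827, 0.0]
force: [0.0, 0.4, -0.3]
grip_width: 0.0855
```

```bash
python3 -c "
from h import *
step([.55,.165,.23],75)"
```

```text
cur xang 71.11 shift [-75.6 144.2  61.5] turn [ 0.02 -0.01 -3.89] q [-0.61  0.56 -0.05  1.58  0.03  1.01  0.57] t 1.3333
```

Emit:
drive_tool([
  [-16,30,10,0,0,0,1],
  [-33,62,22,0,0,0,1],
  [-49,94,35,0,0,0,1],
  [-64,122,50,0,0,-2,1],
  [-75,144,61.5,0,0,-3.9,1],
  [-75.6,144,61.5,0,0,-3.9,1],
  [-75.6,144,61.5,0,0,-3.9,1],
  [-75.6,144,61.5,0,0,-3.9,1],
  [-75.6,144,61.5,0,0,-3.9,1],
  [-75.6,144,61.5,0,0,-3.9,1],
])

```text
time_s: 2.17
eef_pos: [0.5495, 0.1659, 0.2305]
eef_rot: [2.491, 1.914, 0.002]
force: [0.1, 0.9, 0.3]
grip_width: 0.0857
```

```bash
python3 -c "
from h import *
w=viewer.camera('wrist'); cv2.imwrite('pics/w1.png',w['color'][:,:,::-1])
print(proj(w,[[.567,.163,.088],[.567,.163,.067]]))
u,v=map(int,proj(w,[.567,.163,.067])[0]); crop(w,u-50,v-50,u+50,v+50,6,'pics/w1c.png');print(u,v)
step([.55,.165,.23],75)"
```

```text
[[285.76416478 213.28658082]
 [285.66689912 207.72483386]]
285 207
cur xang 75.06 shift [-0.7  0.7  0.4] turn [ 0.04 -0.03  0.06] q [-0.31  0.71 -0.08  1.49  0.07  0.95  0.9 ] t 2.2167
```

View pics/w1.png

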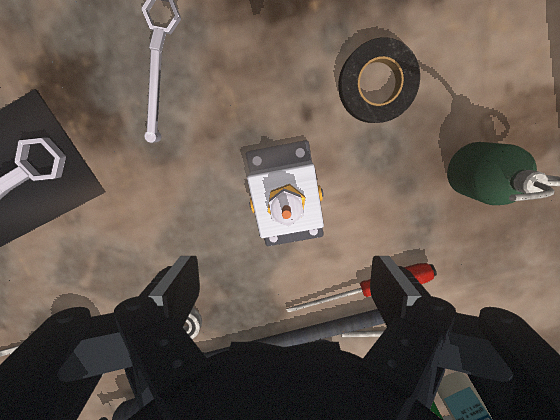

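View pics/w1c.png

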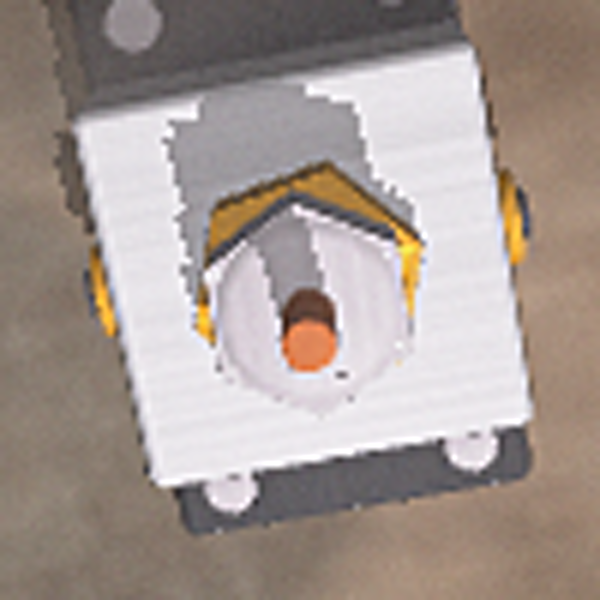

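The wrist view shows the nut centred near (286,208), with the tube top at (286.5,214.5). In the crop, the nut's corners are at about (207,265), (295,205) and (408,243).

Run:
```python
from h import *
w=viewer.camera('wrist'); h=cv2.cvtColor(w["color"],cv2.COLOR_RGB2HSV); hh=h[180:260,250:320]
m=(hh[...,0]<14)&(hh[...,1]>130)&(hh[...,2]>150); v,u=np.nonzero(m); print(len(u),u.mean()+250,v.mean()+180)
tc=plane(w,[[u.mean()+250,v.mean()+180]],.088)[0]; print("tube",tc)
cr=np.array([[207,265],[295,205],[408,243],[322,415]])
px=cr/6-.4+[235,157]
P=plane(w,px,.0655); print(P)
C=tc[:2]
for p in P: print("corner ang mod60",np.degrees(np.arctan2(p[1]-C[1],p[0]-C[0]))%60,"r",np.hypot(*(p[:2]-C))*1e3)
for i in (0,1): e=P[i+1]-P[i]; print("edge ang mod60",np.degrees(np.arctan2(e[1],e[0]))%60,np.linalg.norm(e)*1e3)
# manifold orientation & bottom edge
g=cv2.resize(w["color"][180:235,255:320,::-1],None,fx=12,fy=10,interpolation=cv2.INTER_NEAREST);cv2.imwrite("pics/w1n.png",g)
```

```text
60 286.1666666666667 213.96666666666667
tube [0.56784213 0.16304618 0.088     ]
[[0.55512581 0.14723847 0.0655    ]
 [0.5484511  0.16563174 0.0655    ]
 [0.56055813 0.18365532 0.0655    ]
 [0.58852121 0.16015876 0.0655    ]]
corner ang mod60 51.18549352060404 r 20.287647603691642
corner ang mod60 52.40511684754969 r 19.562653228994755
corner ang mod60 49.46522872951199 r 21.858485037135345
corner ang mod60 52.05118720281245 r 20.879691733246204
edge ang mod60 49.94528268656508 19.566915775596716
edge ang mod60 56.109453400890175 21.712434282206416
```

View pics/w1n.png

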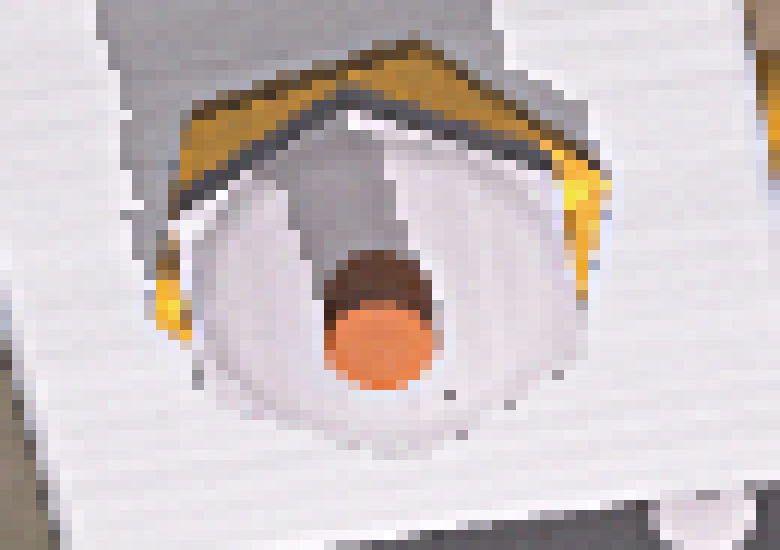

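Run:
```python
from h import *
w=viewer.camera('wrist')
q=np.array([[175,210],[340,92],[560,155]])/[12,10]+[255,180]-.5
P=plane(w,q,.0525);C=np.array([.5678,.163])
for p in P: print("corner mod60",np.degrees(np.arctan2(p[1]-C[1],p[0]-C[0]))%60,"r",np.hypot(*(p[:2]-C))*1e3)
for i in (0,1): e=P[i+1]-P[i]; print("edge mod60",np.degrees(np.arctan2(e[1],e[0]))%60,np.linalg.norm(e)*1e3)
step([.568,.163,.052],81.5)
```

```text
corner mod60 0.3279716624817297 r 20.03259391422153
corner mod60 56.136934443115194 r 19.175819198883143
corner mod60 49.074293755120905 r 20.622999676588574
edge mod60 56.237028251844364 20.845337503155914
edge mod60 55.746420934648214 22.017651321349096
cur xang 75.04 shift [  2.3  18.3 178.3] turn [ 0.04 -0.02 -6.46] q [-0.31  0.71 -0.08  1.49  0.07  0.95  0.9 ] t 2.3167
```

Emit:
drive_tool([
  [1,10,35,0,0,-4,1],
  [2,18,75,0,0,-9,1],
  [2.3,18.3,115,0,0,-9,1],
  [2.3,18.3,150,0,0,-9,1],
  [2.3,18.3,172,0,0,-9,1],
  [2.3,18.3,178,0,0,-9,1],
  [2.3,18.3,178,0,0,-9,1],
  [2.3,18.3,178,0,0,-9,0.65],
  [2.3,18.3,178,0,0,-9,0.6],
  [2.3,18.3,178,0,0,-9,0.55],
])

```text
time_s: 3.15
eef_pos: [0.5687, 0.1633, 0.0539]
eef_rot: [2.333, 2.102, 0.004]
force: [-0.1, 0.3, -0.5]
grip_width: 0.0514
```

```bash
python3 -c "
from h import *
o=robot.get_obs();print(o['force'],o['wrist_torque'],o['grip_width'])
w=viewer.camera('wrist'); cv2.imwrite('pics/w2.png',w['color'][:,:,::-1])
step([.568,.163,.052],84)"
```

```text
[-0.1083815   0.28407089 -0.49312425] [ 0.01915116  0.0361171  -0.01541336] 0.05141274583162284
cur xang 84.04 shift [-0.3 -0.6  1.7] turn [ 0.14 -0.06  0.04] q [-0.28  0.97 -0.1   1.59  0.15  0.59  1.  ] t 3.2
```

View pics/w2.png

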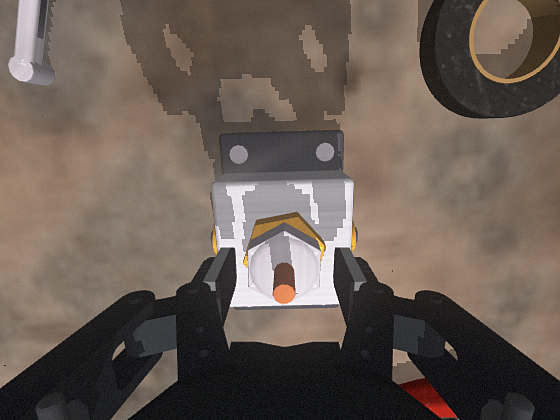

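The nut stands midway between the pads, which are near x=232 and 338. Its upper corner at (285,222) is symmetric, so it is aligned. Closing now.

Emit:
drive_tool([
  [0,0,1.5,0,0,0,0.45],
  [0,0,1.5,0,0,0,0.4],
  [0,0,1.5,0,0,0,0.35],
  [0,0,1.5,0,0,0,0.3],
  [0,0,1.5,0,0,0,0.3],
  [0,0,1.5,0,0,0,0.3],
  [0,0,1.5,0,0,0,0.3],
  [0,0,1.5,0,0,0,0.3],
  [0,0,1.5,0,0,0,0.3],
  [0,0,1.5,0,0,0,0.3],
])

```text
time_s: 4.03
eef_pos: [0.5691, 0.1629, 0.0531]
eef_rot: [2.333, 2.101, 0.005]
force: [-1.2, -2.9, 11.7]
grip_width: 0.0345
```

```bash
cat > st.py <<'E'
from h import *
o=robot.get_obs();print("F",o['force'].round(2),"T",o['wrist_torque'].round(3),"g",o['grip_width'].round(4),"p",o['eef_pos'].round(4))
step([.568,.163,.052],84)
E
python3 st.py
```

```text
Traceback (most recent call last):
  File "st.py", line 2, in <module>
    o=robot.get_obs();print("F",o['force'].round(2),"T",o['wrist_torque'].round(3),"g",o['grip_width'].round(4),"p",o['eef_pos'].round(4))
                                                                                       ^^^^^^^^^^^^^^^^^^^^^
AttributeError: 'float' object has no attribute 'round'
```

```bash
sed -i "s/o\['grip_width'\].round(4)/round(o['grip_width'],4)/" st.py; python3 st.py; python3 -c "
from h import *
w=viewer.camera('wrist'); crop(w,200,180,370,320,4.5,'pics/w3.png')"
```

```text
F [-1.18 -2.88 11.67] T [-0.705  0.447 -0.029] g 0.0345 p [0.5691 0.1629 0.0531]
cur xang 84.02 shift [-0.  -1.1  1.1] turn [ 0.21 -0.06  0.02] q [-0.28  0.98 -0.1   1.59  0.15  0.58  1.  ] t 4.0333
```

View pics/w3.png

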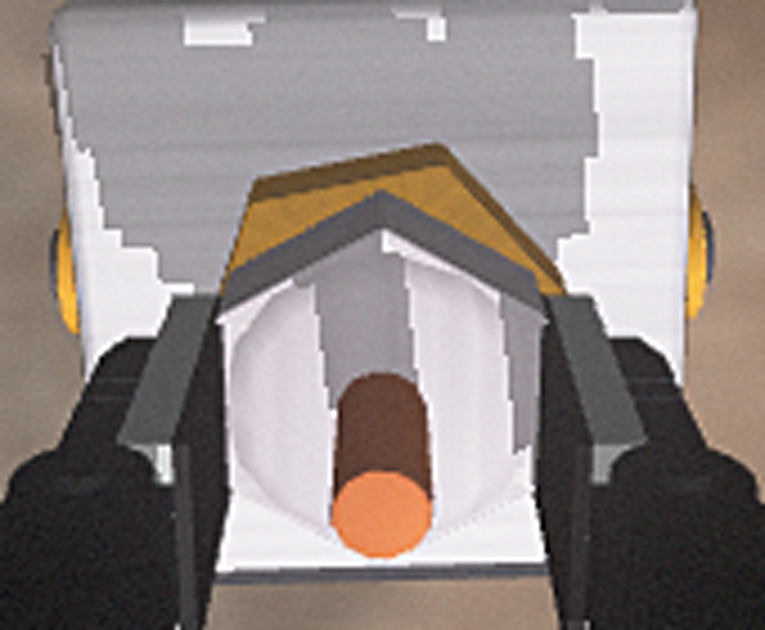

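The pads sit flat on the nut's flats, with the crown centred at crop (382,430). I'll rotate 30°, which is less than the minimum slack.

Emit:
drive_tool([
  [0,-0.5,-0.4,0,0,3,0.3],
  [0,-1,-0.4,0,0,6.5,0.3],
  [0,-1,-0.4,0,0,10,0.3],
  [0,-1,-0.4,0,0,13.5,0.3],
  [0,-1,-0.4,0,0,17,0.3],
  [0,-1,-0.4,0,0,20.5,0.3],
  [0,-1,-0.4,0,0,24,0.3],
  [0,-1,-0.4,0,0,27,0.3],
  [0,-1,-0.4,0,0,30,0.3],
  [0,-1,-0.4,0,0,30,0.3],
])

```text
time_s: 4.92
eef_pos: [0.5687, 0.1622, 0.0535]
eef_rot: [2.799, 1.42, 0.007]
force: [4.1, -4.0, -7.1]
grip_width: 0.0343
```

```bash
python3 st.py
```

```text
F [ 4.14 -4.01 -7.13] T [-0.902 -1.06   0.017] g 0.0343 p [0.5687 0.1622 0.0535]
cur xang 53.79 shift [ 0.2 -1.   1.5] turn [  0.27  -0.08 -30.21] q [-0.35  0.98  0.03  1.59 -0.05  0.57  0.65] t 4.9167
```

Emit:
drive_tool([
  [0,0,0,0,0,0.5,0.3],
  [0,0,0,0,0,1,0.3],
  [0,0,0,0,0,1.5,0.3],
  [0,0,0,0,0,2,0.3],
  [0,0,0,0,0,2.5,0.3],
  [0,0,0,0,0,3,0.3],
  [0,0,0,0,0,3.5,0.3],
  [0,0,0,0,0,4,0.3],
  [0,0,0,0,0,4.5,0.3],
  [0,0,0,0,0,5,0.3],
])

```text
time_s: 5.75
eef_pos: [0.5686, 0.1621, 0.0534]
eef_rot: [2.859, 1.295, 0.006]
force: [1.8, -1.9, -6.9]
grip_width: 0.0344
```

```bash
python3 st.py;  python3 -c "
from h import *
print(robot.get_obs()['tau'].round(3))
w=viewer.camera('wrist'); crop(w,200,180,370,320,4.5,'pics/w4.png')"
```

```text
F [ 1.77 -1.93 -6.94] T [-0.615 -0.344  0.084] g 0.0344 p [0.5686 0.1621 0.0534]
cur xang 48.73 shift [ 0.2 -1.1  1.4] turn [  0.27  -0.08 -35.27] q [-0.36  0.98  0.06  1.59 -0.08  0.57  0.59] t 5.75
[  -1.593 -101.689    1.965  -16.362   -0.431    0.244    0.167]
```

View pics/w4.png

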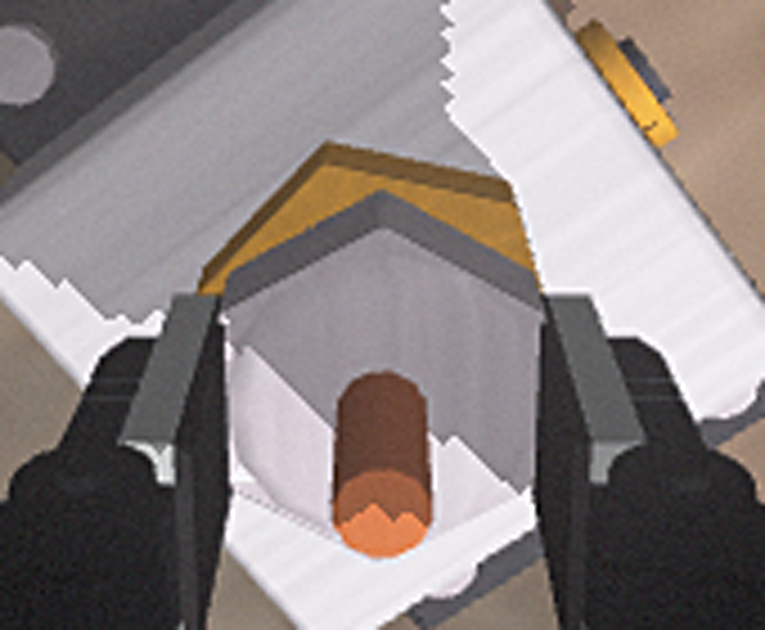

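The nut turns with the gripper, still held square in the pads. The running torque reads 0.084 N m, so it is still in slack.

Emit:
drive_tool([
  [0,0,0,0,0,0.4,0.3],
  [0,0,0,0,0,0.8,0.3],
  [0,0,0,0,0,1.2,0.3],
  [0,0,0,0,0,1.6,0.3],
  [0,0,0,0,0,2,0.3],
  [0,0,0,0,0,2.4,0.3],
  [0,0,0,0,0,2.8,0.3],
  [0,0,0,0,0,3.2,0.3],
  [0,0,0,0,0,3.6,0.3],
  [0,0,0,0,0,4,0.3],
])

```text
time_s: 6.63
eef_pos: [0.5686, 0.162, 0.0535]
eef_rot: [2.904, 1.192, 0.006]
force: [1.9, -3.9, -6.5]
grip_width: 0.0343
```

```bash
python3 st.py
```

```text
F [ 1.86 -3.9  -6.48] T [-0.863 -0.176  0.072] g 0.0343 p [0.5686 0.162  0.0535]
cur xang 44.65 shift [ 0.2 -1.1  1.5] turn [  0.27  -0.08 -39.35] q [-0.37  0.98  0.07  1.59 -0.11  0.57  0.54] t 6.6333
```

Emit:
drive_tool([
  [0,0,0,0,0,0.4,0.3],
  [0,0,0,0,0,0.8,0.3],
  [0,0,0,0,0,1.2,0.3],
  [0,0,0,0,0,1.6,0.3],
  [0,0,0,0,0,2,0.3],
  [0,0,0,0,0,2.4,0.3],
  [0,0,0,0,0,2.8,0.3],
  [0,0,0,0,0,3.2,0.3],
  [0,0,0,0,0,3.6,0.3],
  [0,0,0,0,0,4,0.3],
])

```text
time_s: 7.47
eef_pos: [0.5685, 0.162, 0.0534]
eef_rot: [2.944, 1.089, 0.006]
force: [0.1, -3.6, -5.8]
grip_width: 0.0343
```

```bash
python3 st.py
```

```text
F [ 0.12 -3.58 -5.79] T [-0.997  0.017  0.106] g 0.0343 p [0.5685 0.162  0.0534]
cur xang 40.61 shift [ 0.3 -1.1  1.4] turn [  0.26  -0.08 -43.39] q [-0.38  0.98  0.09  1.59 -0.14  0.57  0.5 ] t 7.4667
```

Emit:
drive_tool([
  [0,0,0,0,0,0.3,0.3],
  [0,0,0,0,0,0.6,0.3],
  [0,0,0,0,0,0.9,0.3],
  [0,0,0,0,0,1.2,0.3],
  [0,0,0,0,0,1.5,0.3],
  [0,0,0,0,0,1.8,0.3],
  [0,0,0,0,0,2.1,0.3],
  [0,0,0,0,0,2.4,0.3],
  [0,0,0,0,0,2.7,0.3],
  [0,0,0,0,0,3,0.3],
])

```text
time_s: 8.3
eef_pos: [0.5685, 0.1619, 0.0534]
eef_rot: [2.972, 1.011, 0.006]
force: [0.2, -5.3, -5.7]
grip_width: 0.0345
```

```bash
python3 st.py
```

```text
F [ 0.18 -5.26 -5.65] T [-1.073  0.184  0.029] g 0.0345 p [0.5685 0.1619 0.0534]
cur xang 37.58 shift [ 0.3 -1.1  1.4] turn [  0.25  -0.08 -46.42] q [-0.38  0.98  0.1   1.59 -0.16  0.57  0.46] t 8.3
```

Emit:
drive_tool([
  [0,0,0,0,0,0.4,0.3],
  [0,0,0,0,0,0.8,0.3],
  [0,0,0,0,0,1.2,0.3],
  [0,0,0,0,0,1.6,0.3],
  [0,0,0,0,0,2,0.3],
  [0,0,0,0,0,2.4,0.3],
  [0,0,0,0,0,2.8,0.3],
  [0,0,0,0,0,3.2,0.3],
  [0,0,0,0,0,3.6,0.3],
  [0,0,0,0,0,4,0.3],
])

```text
time_s: 9.13
eef_pos: [0.5684, 0.1619, 0.0534]
eef_rot: [3.006, 0.906, 0.006]
force: [-1.3, -4.6, -4.1]
grip_width: 0.0341
```

```bash
python3 st.py
```

```text
F [-1.29 -4.56 -4.06] T [-1.132  0.363  0.065] g 0.0341 p [0.5684 0.1619 0.0534]
cur xang 33.54 shift [ 0.3 -1.2  1.4] turn [  0.25  -0.08 -50.46] q [-0.39  0.98  0.12  1.59 -0.18  0.58  0.42] t 9.1333
```

Emit:
drive_tool([
  [0,0,0,0,0,0.4,0.3],
  [0,0,0,0,0,0.8,0.3],
  [0,0,0,0,0,1.2,0.3],
  [0,0,0,0,0,1.6,0.3],
  [0,0,0,0,0,2,0.3],
  [0,0,0,0,0,2.4,0.3],
  [0,0,0,0,0,2.8,0.3],
  [0,0,0,0,0,3.2,0.3],
  [0,0,0,0,0,3.6,0.3],
  [0,0,0,0,0,4,0.3],
])

```text
time_s: 9.97
eef_pos: [0.5683, 0.1618, 0.0534]
eef_rot: [3.036, 0.799, 0.006]
force: [-1.5, -5.0, -2.9]
grip_width: 0.0344
```

```bash
python3 st.py
```

```text
F [-1.51 -4.96 -2.88] T [-1.146  0.427  0.083] g 0.0344 p [0.5683 0.1618 0.0534]
cur xang 29.50 shift [ 0.3 -1.2  1.4] turn [  0.24  -0.08 -54.5 ] q [-0.4   0.98  0.14  1.59 -0.21  0.58  0.37] t 9.9667
```

Emit:
drive_tool([
  [0,0,0,0,0,0.4,0.3],
  [0,0,0,0,0,0.8,0.3],
  [0,0,0,0,0,1.2,0.3],
  [0,0,0,0,0,1.6,0.3],
  [0,0,0,0,0,2,0.3],
  [0,0,0,0,0,2.4,0.3],
  [0,0,0,0,0,2.8,0.3],
  [0,0,0,0,0,3.2,0.3],
  [0,0,0,0,0,3.6,0.3],
  [0,0,0,0,0,4,0.3],
])

```text
time_s: 10.8
eef_pos: [0.5683, 0.1618, 0.0534]
eef_rot: [3.062, 0.692, 0.006]
force: [-1.6, -5.6, -3.2]
grip_width: 0.0341
```

```bash
python3 st.py
```

```text
F [-1.64 -5.65 -3.16] T [-1.155  0.46   0.028] g 0.0341 p [0.5683 0.1618 0.0534]
cur xang 25.46 shift [ 0.3 -1.2  1.4] turn [  0.23  -0.08 -58.54] q [-0.41  0.98  0.16  1.59 -0.24  0.58  0.32] t 10.8
```

Emit:
drive_tool([
  [0,0,0,0,0,0.4,0.3],
  [0,0,0,0,0,0.8,0.3],
  [0,0,0,0,0,1.2,0.3],
  [0,0,0,0,0,1.6,0.3],
  [0,0,0,0,0,2,0.3],
  [0,0,0,0,0,2.4,0.3],
  [0,0,0,0,0,2.8,0.3],
  [0,0,0,0,0,3.2,0.3],
  [0,0,0,0,0,3.6,0.3],
  [0,0,0,0,0,4,0.3],
])

```text
time_s: 11.63
eef_pos: [0.5682, 0.1618, 0.0534]
eef_rot: [3.085, 0.584, 0.005]
force: [-1.3, -5.1, -4.0]
grip_width: 0.0342
```

```bash
python3 st.py
```

```text
F [-1.34 -5.09 -4.04] T [-1.172  0.483  0.057] g 0.0342 p [0.5682 0.1618 0.0534]
cur xang 21.42 shift [ 0.3 -1.2  1.4] turn [  0.22  -0.08 -62.58] q [-0.42  0.99  0.18  1.59 -0.26  0.58  0.27] t 11.6333
```

Emit:
drive_tool([
  [0,0,0,0,0,0.4,0.3],
  [0,0,0,0,0,0.8,0.3],
  [0,0,0,0,0,1.2,0.3],
  [0,0,0,0,0,1.6,0.3],
  [0,0,0,0,0,2,0.3],
  [0,0,0,0,0,2.4,0.3],
  [0,0,0,0,0,2.8,0.3],
  [0,0,0,0,0,3.2,0.3],
  [0,0,0,0,0,3.6,0.3],
  [0,0,0,0,0,4,0.3],
])

```text
time_s: 12.47
eef_pos: [0.5681, 0.1618, 0.0534]
eef_rot: [3.104, 0.475, 0.005]
force: [-3.0, -5.1, -3.8]
grip_width: 0.0343
```

```bash
python3 st.py
```

```text
F [-2.97 -5.08 -3.76] T [-1.218  0.509  0.033] g 0.0343 p [0.5681 0.1618 0.0534]
cur xang 17.39 shift [ 0.3 -1.2  1.4] turn [  0.21  -0.08 -66.61] q [-0.43  0.99  0.19  1.59 -0.29  0.59  0.23] t 12.4667
```

Emit:
drive_tool([
  [0,0,0,0,0,0.4,0.3],
  [0,0,0,0,0,0.8,0.3],
  [0,0,0,0,0,1.2,0.3],
  [0,0,0,0,0,1.6,0.3],
  [0,0,0,0,0,2,0.3],
  [0,0,0,0,0,2.4,0.3],
  [0,0,0,0,0,2.8,0.3],
  [0,0,0,0,0,3.2,0.3],
  [0,0,0,0,0,3.6,0.3],
  [0,0,0,0,0,4,0.3],
])

```text
time_s: 13.3
eef_pos: [0.568, 0.1617, 0.0534]
eef_rot: [3.119, 0.365, 0.005]
force: [-2.6, -4.0, -3.1]
grip_width: 0.0341
```

```bash
python3 st.py
```

```text
F [-2.62 -4.   -3.06] T [-1.183  0.555  0.035] g 0.0341 p [0.568  0.1617 0.0534]
cur xang 13.35 shift [ 0.3 -1.3  1.4] turn [  0.2   -0.08 -70.65] q [-0.44  0.99  0.21  1.6  -0.32  0.59  0.18] t 13.3
```

Emit:
drive_tool([
  [0,0,0,0,0,0.4,0.3],
  [0,0,0,0,0,0.8,0.3],
  [0,0,0,0,0,1.2,0.3],
  [0,0,0,0,0,1.6,0.3],
  [0,0,0,0,0,2,0.3],
  [0,0,0,0,0,2.4,0.3],
  [0,0,0,0,0,2.8,0.3],
  [0,0,0,0,0,3.2,0.3],
  [0,0,0,0,0,3.6,0.3],
  [0,0,0,0,0,4,0.3],
])

```text
time_s: 14.13
eef_pos: [0.5679, 0.1617, 0.0534]
eef_rot: [3.13, 0.255, 0.005]
force: [-1.6, -6.0, -3.5]
grip_width: 0.034
```

```bash
python3 st.py;  python3 -c "
from h import *
w=viewer.camera('wrist'); crop(w,200,180,370,320,4.5,'pics/w5.png')"
```

```text
F [-1.61 -5.97 -3.46] T [-1.197  0.531  0.023] g 0.034 p [0.5679 0.1617 0.0534]
cur xang 9.31 shift [ 0.3 -1.3  1.4] turn [  0.19  -0.08 -74.69] q [-0.44  0.99  0.23  1.6  -0.34  0.59  0.13] t 14.1333
```

View pics/w5.png

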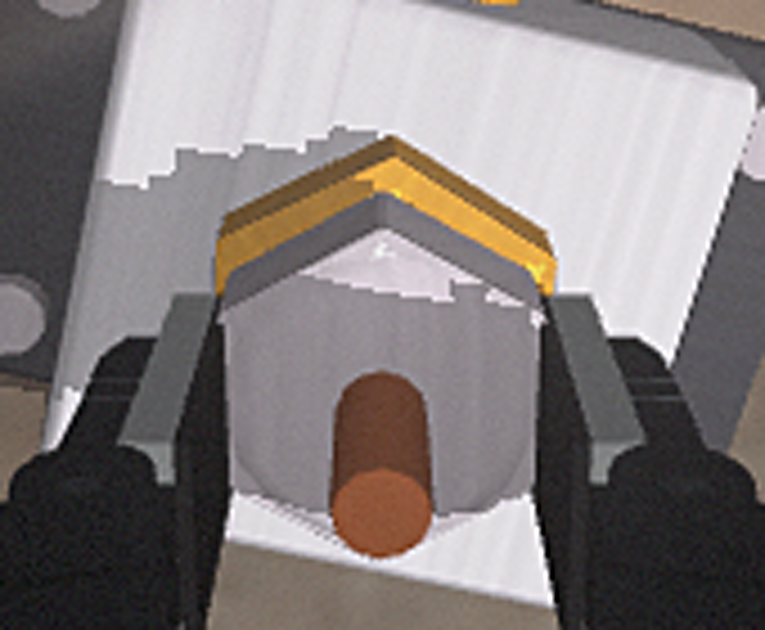

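Nut still square in the pads, and the torque is low. Continuing.

Emit:
drive_tool([
  [0,0,0,0,0,0.4,0.3],
  [0,0,0,0,0,0.8,0.3],
  [0,0,0,0,0,1.2,0.3],
  [0,0,0,0,0,1.6,0.3],
  [0,0,0,0,0,2,0.3],
  [0,0,0,0,0,2.4,0.3],
  [0,0,0,0,0,2.8,0.3],
  [0,0,0,0,0,3.2,0.3],
  [0,0,0,0,0,3.6,0.3],
  [0,0,0,0,0,4,0.3],
])

```text
time_s: 15.02
eef_pos: [0.5678, 0.1617, 0.0534]
eef_rot: [3.137, 0.144, 0.005]
force: [-2.0, -5.3, -3.0]
grip_width: 0.0341
```

```bash
python3 st.py
```

```text
F [-1.98 -5.33 -2.99] T [-1.224  0.493  0.087] g 0.0341 p [0.5678 0.1617 0.0534]
cur xang 5.24 shift [ 0.3 -1.3  1.4] turn [ 1.900e-01 -7.000e-02 -7.876e+01] q [-0.45  0.99  0.25  1.6  -0.37  0.6   0.08] t 15.0167
```

Emit:
drive_tool([
  [0,0,0,0,0,0.3,0.3],
  [0,0,0,0,0,0.6,0.3],
  [0,0,0,0,0,0.9,0.3],
  [0,0,0,0,0,1.2,0.3],
  [0,0,0,0,0,1.5,0.3],
  [0,0,0,0,0,1.8,0.3],
  [0,0,0,0,0,2.1,0.3],
  [0,0,0,0,0,2.4,0.3],
  [0,0,0,0,0,2.7,0.3],
  [0,0,0,0,0,3,0.3],
])

```text
time_s: 15.85
eef_pos: [0.5677, 0.1617, 0.0534]
eef_rot: [3.14, 0.061, 0.004]
force: [-1.2, -4.7, -2.4]
grip_width: 0.0343
```

```bash
python3 st.py
```

```text
F [-1.22 -4.72 -2.36] T [-1.17   0.525  0.335] g 0.0343 p [0.5677 0.1617 0.0534]
cur xang 2.23 shift [ 0.4 -1.3  1.4] turn [ 1.800e-01 -7.000e-02 -8.177e+01] q [-0.46  0.99  0.26  1.6  -0.39  0.6   0.05] t 15.85
```

Torque jumped to 0.335 N m, which is finger-tight. Extrapolating back to the slack level puts the onset near tool angle 5.4°. Opening and lifting.

Emit:
drive_tool([
  [0,0,0,0,0,0,0.6],
  [0,0,0,0,0,0,0.8],
  [0,0,0,0,0,0,1],
  [0,0,-10,0,0,0,1],
  [0,0,-45,0,0,0,1],
  [0,0,-80,0,0,0,1],
  [0,0,-110,0,0,0,1],
  [0,0,-110,0,0,0,1],
  [0,0,-110,0,0,0,1],
  [0,0,-110,0,0,0,1],
])

```text
time_s: 16.68
eef_pos: [0.5672, 0.162, 0.1635]
eef_rot: [3.14, 0.061, 0.004]
force: [-0.4, 1.1, -0.7]
grip_width: 0.0854
```

```bash
python3 st.py;  python3 -c "
from h import *
w=viewer.camera('wrist'); cv2.imwrite('pics/w6.png',w['color'][:,:,::-1]);u,v=map(int,proj(w,[.568,.163,.067])[0]); print(u,v); crop(w,u-45,v-45,u+45,v+45,8,'pics/w6c.png')"
```

```text
F [-0.36  1.07 -0.66] T [-0.002  0.014  0.039] g 0.0854 p [0.5672 0.162  0.1635]
cur xang 2.24 shift [  0.5  -1.1 111.5] turn [ 1.700e-01 -8.000e-02 -8.176e+01] q [-0.49  0.84  0.34  1.52 -0.33  0.83  0.  ] t 16.6833
284 208
```

View pics/w6c.png

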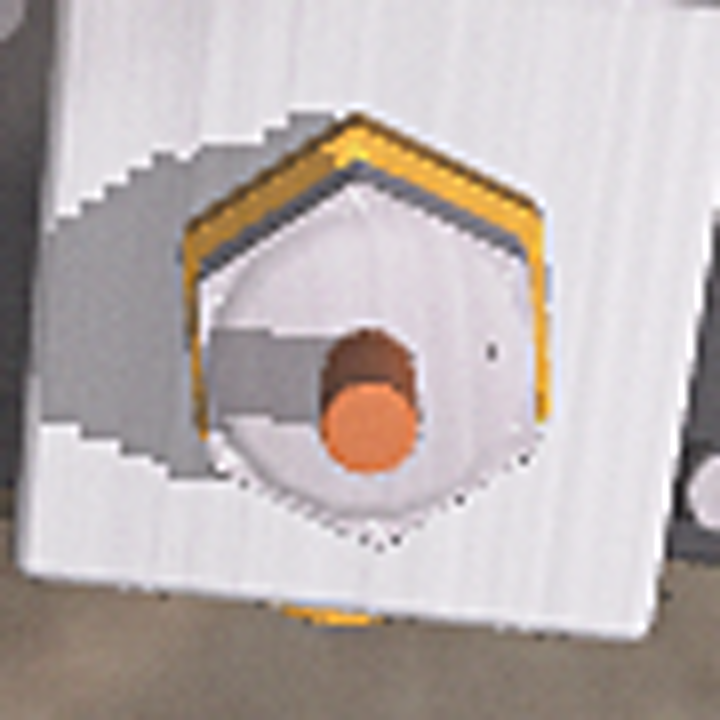

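View pics/w6.png

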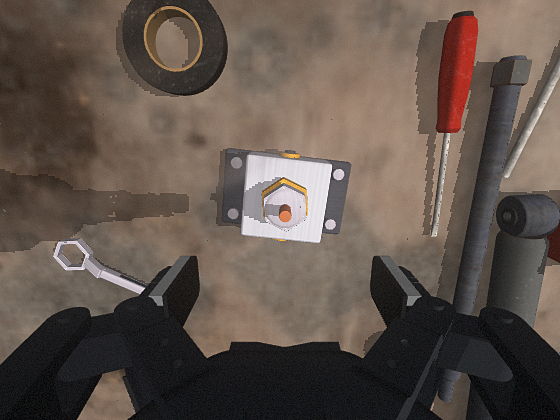

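```bash
cat > nutang.py <<'E'
from h import *
def nut(w,C=(.568,.163)):
    h=cv2.cvtColor(w["color"],cv2.COLOR_RGB2HSV).astype(int); 
    uc,vc=proj(w,[*C,.0655])[0]; u0,v0=int(uc),int(vc)
    hb=h[v0-32:v0,u0-26:u0+27]; H,S,V=hb[...,0],hb[...,1],hb[...,2]
    tm=(h[...,0]<14)&(h[...,1]>130)&(h[...,2]>90)
    tt=tm.copy(); tt[:v0-10]=0; tt[v0+25:]=0; tt[:,:u0-15]=0; tt[:,u0+15:]=0
    vv,uu=np.nonzero(tt&(h[...,2]>170))
    if len(uu): print("tube",plane(w,[[uu.mean(),vv.mean()]],.088)[0],len(uu))
    br=(H>14)&(H<32)&(S>110); top=[];bot=[]
    for j in range(hb.shape[1]):
        r=np.nonzero(br[:,j])[0]
        if len(r)==0: continue
        b=r.max(); 
        if b+1>=hb.shape[0]: continue
        dk=(V[:,j]<190)&(S[:,j]<90)
        i=b+1
        while i<hb.shape[0] and dk[i,j if False else 0] if False else (i<hb.shape[0] and V[i,j]<170): i+=1
        if i-b>=2: bot.append((u0-26+j,v0-32+b+.5)); top.append((u0-26+j,v0-32+i-.5))
    for nm,pts,z in (("bot",bot,.052),("top",top,.065)):
        pts=np.array(pts); k=pts[np.argmin(pts[:,1]),0]
        for side,sel in (("L",pts[:,0]<k-1),("R",pts[:,0]>k+1)):
            q=pts[sel]
            if len(q)<4: continue
            P=plane(w,q,z)[:,:2].astype(np.float32); L=cv2.fitLine(P,cv2.DIST_HUBER,0,1e-4,1e-3).ravel()
            a=np.degrees(np.arctan2(L[1],L[0])); nrm=np.array([-L[1],L[0]]); d=abs((L[2:]-np.array(C))@nrm)*1e3
            print(nm,side,len(q),"normal mod60 %.2f"%((a-90)%60),"dist %.1f"%d)
if __name__=="__main__":
    nut(viewer.camera("wrist"))
E
python3 nutang.py
```

```text
tube [0.56841324 0.16315793 0.088     ] 102
bot L 19 normal mod60 7.18 dist 17.7
bot R 20 normal mod60 4.79 dist 17.7
top L 18 normal mod60 6.05 dist 17.4
top R 21 normal mod60 6.73 dist 17.7
```

Nut flat normals now sit at 6.2° mod 60, agreeing with the springback estimate, and the axis is near (0.5684, 0.1632). Next is the spanner.

```bash
python3 -c "
from h import *
step([.479,-.213,.20],20)"
```

```text
cur xang 2.23 shift [-102.5  371.2  -36.8] turn [  0.11  -0.08 -17.77] q [-0.49  0.84  0.34  1.52 -0.33  0.83  0.  ] t 16.7833
```

Emit:
drive_tool([
  [-8,30,-20,0,0,0,1],
  [-18,66,-36,0,0,-2,1],
  [-28,104,-36,0,0,-4,1],
  [-39,142,-36,0,0,-6,1],
  [-49,180,-36,0,0,-9,1],
  [-60,218,-36,0,0,-12,1],
  [-70,256,-36,0,0,-15,1],
  [-81,294,-36,0,0,-17.8,1],
  [-92,332,-36,0,0,-17.8,1],
  [-102,371,-36,0,0,-17.8,1],
])

```text
time_s: 17.62
eef_pos: [0.4784, -0.2144, 0.1987]
eef_rot: [3.093, 0.547, 0.001]
force: [1.3, 0.3, 0.0]
grip_width: 0.0855
```

Emit:
drive_tool([
  [-6,15,0,0,0,0,1],
  [-6,15,0,0,0,0,1],
  [-6,15,0,0,0,0,1],
  [-6,15,0,0,0,0,1],
  [-6,15,0,0,0,0,1],
  [-6,15,0,0,0,0,1],
  [-6,15,0,0,0,0,1],
  [-6,15,0,0,0,0,1],
  [-6,15,0,0,0,0,1],
  [-6,15,0,0,0,0,1],
])

```text
time_s: 18.45
eef_pos: [0.4779, -0.2304, 0.1987]
eef_rot: [3.093, 0.547, 0.001]
force: [-0.3, -0.0, -0.4]
grip_width: 0.0854
```

```bash
python3 st.py;  python3 -c "
from h import *
w=viewer.camera('wrist'); cv2.imwrite('pics/w7.png',w['color'][:,:,::-1])"
```

```text
F [-0.28 -0.04 -0.42] T [-0.086 -0.03  -0.006] g 0.0854 p [ 0.4779 -0.2304  0.1987]
cur xang 20.06 shift [ 219.6 -338.8  146.4] turn [ 6.000e-02  2.000e-02 -6.394e+01] q [ 0.3   0.69  0.16  1.7  -0.15  0.76  0.88] t 18.45
```

View pics/w7.png

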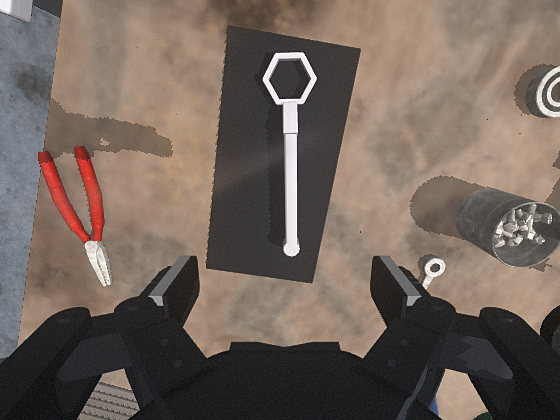

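The wrist view shows the mat spanner whole, with the ring at (290,77) and the foot at (291,248), almost parallel to the image columns.

```bash
cat > span.py <<'E'
from h import *
w=viewer.camera("wrist"); h=cv2.cvtColor(w["color"],cv2.COLOR_RGB2HSV)
m=((h[...,2]>120)&(h[...,1]<50)).astype(np.uint8); roi=np.zeros_like(m); roi[40:262,240:325]=1; m&=roi
n,l,st,ce=cv2.connectedComponentsWithStats(m); k=l[200,291]; print("comp",st[k])
sm=(l==k).astype(np.uint8)
cs,hi=cv2.findContours(sm,cv2.RETR_CCOMP,cv2.CHAIN_APPROX_NONE)
for q,t in zip(cs,hi[0]):
    a=cv2.contourArea(q)
    if t[3]>=0 and a>100:
        M=cv2.moments(q); u=[M["m10"]/M["m00"],M["m01"]/M["m00"]]; hole=plane(w,[u],.014)[0]; print("hole",u,a,hole)
        er=plane(w,q[:,0],.015)[:,:2]
# outer ring contour circle
v,u=np.nonzero(sm); s=v<103
P=plane(w,np.c_[u[s],v[s]],.015)[:,:2].astype(np.float32); (c,r)=cv2.minEnclosingCircle(P); print("ring outer",c,r)
mid=[]
for r0 in range(140,236):
    x=np.nonzero(sm[r0])[0]; mid.append(plane(w,[[x.mean(),r0]],.027)[0][:2])
mid=np.array(mid,np.float32); L=cv2.fitLine(mid,cv2.DIST_HUBER,0,1e-4,1e-4).ravel(); d=L[:2]*(1 if L[1]>0 else -1)
print("axis ang %.2f"%np.degrees(np.arctan2(d[1],d[0])))
ft=v>238; F=plane(w,np.c_[u[ft],v[ft]],.027)[:,:2].astype(np.float32); fc,fr=cv2.minEnclosingCircle(F); print("foot",fc,fr)
A=np.array(hole[:2])-np.array(fc); print("hole-foot",np.linalg.norm(A),np.degrees(np.arctan2(A[1],A[0])))
nrm=np.array([-d[1],d[0]]); print("hole off-axis mm",(np.array(hole[:2])-L[2:])@nrm*1e3)
g=np.array(hole[:2])-.1*d; g2=np.array(fc)+.086*d; print("grip",g,g2)
E
python3 span.py
```

```text
comp [ 263   52   54  205 2838]
hole [289.51889773732773, 78.44987991404373] 1318.5 [ 0.44350017 -0.11920923  0.014     ]
ring outer (0.44359004497528076, -0.11897871643304825) 0.027963565662503242
axis ang 110.95
foot (0.5093324184417725, -0.2906743288040161) 0.011795933358371258
hole-foot 0.1836686241297663 111.00377496309318
hole off-axis mm -0.25441568973491907
grip [ 0.47925503 -0.21259869] [ 0.47858325 -0.21035939]
```

```bash
python3 -c "
from h import *
step([.479,-.2118,.007],21)"
```

```text
cur xang 20.06 shift [  7.4 -17.4 191.7] turn [ 0.06 -0.01 -0.94] q [ 0.3   0.69  0.16  1.7  -0.15  0.76  0.88] t 18.55
```

Emit:
drive_tool([
  [4,-10,30,0,0,-0.9,0.6],
  [7.4,-17.4,65,0,0,-0.9,0.5],
  [7.4,-17.4,100,0,0,-0.9,0.5],
  [7.4,-17.4,135,0,0,-0.9,0.5],
  [7.4,-17.4,165,0,0,-0.9,0.5],
  [7.4,-17.4,184,0,0,-0.9,0.5],
  [7.4,-17.4,191,0,0,-0.9,0.5],
  [7.4,-17.4,191.5,0,0,-0.9,0.5],
  [7.4,-17.4,191.5,0,0,-0.9,0.3],
  [7.4,-17.4,191.5,0,0,-0.9,0.1],
])

```text
time_s: 19.38
eef_pos: [0.4796, -0.2121, 0.0085]
eef_rot: [3.087, 0.571, 0.003]
force: [0.9, 0.4, 0.7]
grip_width: 0.0195
```

Emit:
drive_tool([
  [0,0,0,0,0,0,0.05],
  [0,0,0,0,0,0,0],
  [0,0,0,0,0,0,0],
  [0,0,0,0,0,0,0],
  [0,0,0,0,0,0,0],
  [0,0,0,0,0,0,0],
  [0,0,-10,0,0,0,0],
  [0,0,-30,0,0,0,0],
  [0,0,-60,0,0,0,0],
  [0,0,-80,0,0,0,0],
])

```text
time_s: 20.22
eef_pos: [0.4794, -0.2121, 0.091]
eef_rot: [3.087, 0.571, 0.004]
force: [0.7, 0.5, -2.5]
grip_width: 0.0124
```

```bash
python3 st.py;  python3 -c "
from h import *
w=viewer.camera('wrist'); cv2.imwrite('pics/w8.png',w['color'][:,:,::-1])
step([.627,.082,.13],37)"
```

```text
F [ 0.74  0.53 -2.52] T [-0.073 -0.021 -0.025] g 0.0124 p [ 0.4794 -0.2121  0.091 ]
cur xang 20.94 shift [ 216.7 -318.8   38.5] turn [ 2.200e-01 -1.000e-02 -6.306e+01] q [ 0.3   0.85  0.11  1.82 -0.18  0.47  0.9 ] t 20.2167
cur xang 20.94 shift [ 242.2 -222.6  -36.2] turn [  0.36  -0.23 -16.06] q [ 0.3   0.85  0.11  1.82 -0.18  0.47  0.9 ] t 20.2667
```

View pics/w8.png

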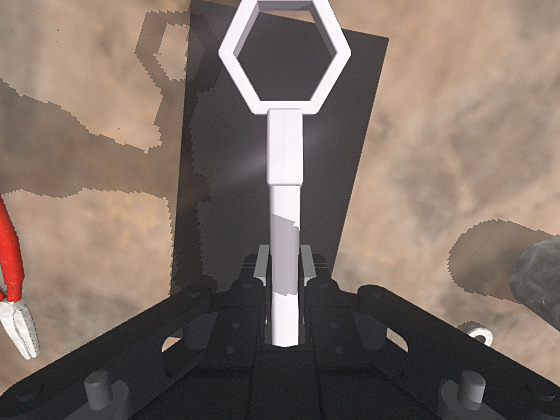

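```bash
cat > ring.py <<'E'
from h import *
w=viewer.camera("wrist"); o=robot.get_obs(); M=R.from_rotvec(o["eef_rot"])
h=cv2.cvtColor(w["color"],cv2.COLOR_RGB2HSV); m=((h[...,2]>150)&(h[...,1]<50)).astype(np.uint8); m[:, :200]=0; m[:,370:]=0
n,l,st,ce=cv2.connectedComponentsWithStats(m); k=l[150,285]; sm=(l==k).astype(np.uint8)
cs,hi=cv2.findContours(sm,cv2.RETR_CCOMP,cv2.CHAIN_APPROX_NONE)
zt=o["eef_pos"][2]+.0065
for q,t in zip(cs,hi[0]):
    a=cv2.contourArea(q)
    if t[3]>=0 and a>1000:
        hull=cv2.convexHull(q); mm=cv2.moments(hull); u=[mm["m10"]/mm["m00"],mm["m01"]/mm["m00"]]
        p=plane(w,[u],zt-.0005)[0]; print("hole px",u,a,"bbox",cv2.boundingRect(q),"world",p,"tool",M.inv().apply(p-o["eef_pos"])*1e3)
mid=[]
for r in range(190,240):
    x=np.nonzero(sm[r])[0]; mid.append(M.inv().apply(plane(w,[[x.mean(),r]],zt+.012)[0]-o["eef_pos"])[:2])
mid=np.array(mid); print("handle slope deg",np.degrees(np.polyfit(mid[:,1],mid[:,0],1)[0]).round(2),mid.mean(0)*1e3)
E
python3 ring.py
```

```text
hole px [285.6152404081719, 50.4130504250016] 7615.5 bbox (236, 0, 102, 102) world [ 0.44586241 -0.11832658  0.09780264] tool [   1.35528529 -100.24205401   -6.53300212]
handle slope deg 0.26 [  1.16447706 -30.23195588]
```

```bash
python3 -c "
from h import *
step([.6268,.0813,.118],36.2)"
```

```text
cur xang 20.96 shift [ 241.8 -221.8  -26.3] turn [  0.34  -0.22 -15.25] q [ 0.3   0.85  0.11  1.82 -0.18  0.47  0.9 ] t 20.3167
```

Emit:
drive_tool([
  [12,-11,-20,0,0,0,0],
  [36,-33,-27,0,0,-1,0],
  [61,-56,-27,0,0,-3,0],
  [87,-80,-27,0,0,-5,0],
  [114,-105,-27,0,0,-7,0],
  [141,-130,-27,0,0,-9,0],
  [168,-154,-27,0,0,-11,0],
  [195,-178,-27,0,0,-13,0],
  [220,-202,-27,0,0,-15.2,0],
  [238,-218,-27,0,0,-15.2,0],
])

```text
time_s: 21.15
eef_pos: [0.6249, 0.08, 0.1183]
eef_rot: [2.98, 0.981, 0.007]
force: [-0.2, 0.9, -2.4]
grip_width: 0.0125
```

```bash
python3 -c "
from h import *
step([.6268,.0813,.118],36.2)"
```

```text
cur xang 36.44 shift [2.2 0.1 0.3] turn [ 0.29 -0.19  0.24] q [-0.25  0.93  0.17  1.4  -0.18  0.81  0.6 ] t 21.15
```

Emit:
drive_tool([
  [2,0,0,0,0,0.2,0],
  [2,0,0,0.3,-0.2,0.2,0],
  [2,0,0,0.3,-0.2,0.2,0],
  [2,0,0,0.3,-0.2,0.2,0],
  [2,0,0,0.3,-0.2,0.2,0],
  [2,0,0,0.3,-0.2,0.2,0],
  [2,0,0,0.3,-0.2,0.2,0],
  [2,0,0,0.3,-0.2,0.2,0],
  [2,0,0,0.3,-0.2,0.2,0],
  [2,0,0,0.3,-0.2,0.2,0],
])

```text
time_s: 21.98
eef_pos: [0.6265, 0.0812, 0.1183]
eef_rot: [-2.986, -0.977, 0.0]
force: [0.2, 0.9, -1.4]
grip_width: 0.0126
```

```bash
python3 -c "
from h import *
step([.6268,.0813,.118],36.2)
w=viewer.camera('wrist'); crop(w,205,0,365,120,5,'pics/w9.png')
o=robot.get_obs();M=R.from_rotvec(o['eef_rot'])
s=viewer.camera('scene'); crop(s,200,120,340,230,5.5,'pics/s9.png')
h=cv2.cvtColor(w['color'],cv2.COLOR_RGB2HSV); m=(h[...,0]<14)&(h[...,1]>130)&(h[...,2]>80); m[110:]=0;m[:,:220]=0;m[:,350:]=0
v,u=np.nonzero(m);print(u.min(),u.max(),v.min(),v.max())
"
```

```text
cur xang 36.23 shift [0.3 0.  0.3] turn [-0.01  0.01  0.03] q [-0.25  0.94  0.17  1.39 -0.18  0.83  0.6 ] t 21.9833
278 294 57 80
```

View pics/w9.png

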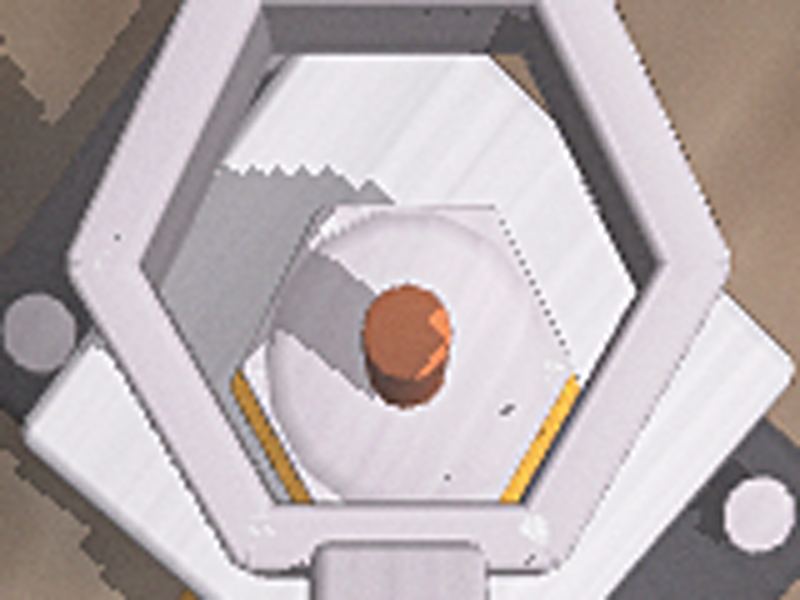

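View pics/s9.png

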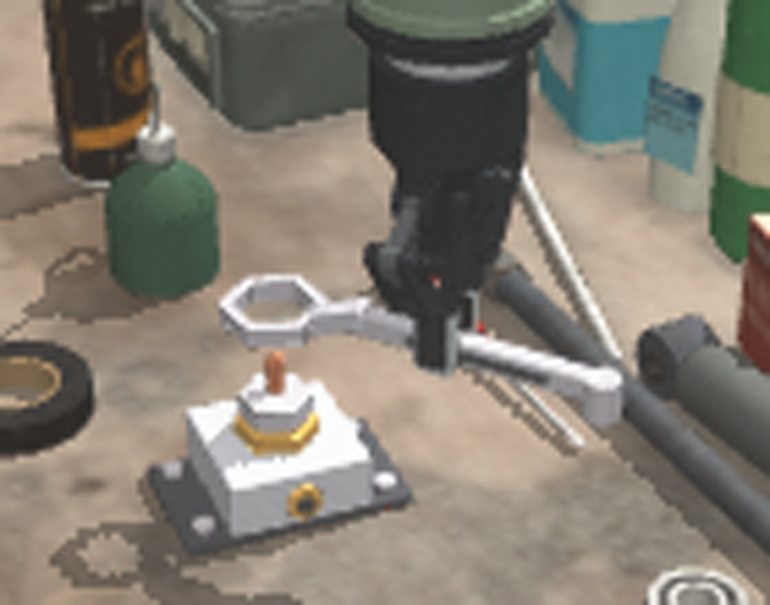

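Through the ring I see the tube top at crop (405,333) and the hex hole centred at about (400,255). The nut and hole edges are parallel. Computing the lateral difference at their own heights.

```bash
python3 -c "
from h import *
w=viewer.camera('wrist');o=robot.get_obs();M=R.from_rotvec(o['eef_rot']);T=lambda p:M.inv().apply(p-o['eef_pos'])*1e3
f=lambda x,y:[205+x/5-.4,y/5-.4]
z=o['eef_pos'][2]+.0065
a=T(plane(w,[f(140,265),f(660,265),f(266,5),f(538,5),f(265,505),f(538,505)],z)); print(a, a.mean(0)); print('ring',(a[0]+a[1])/2,(a[2]+a[5])/2,(a[3]+a[4])/2)
t=T(plane(w,[f(405,333)],.088)); print('tube',t)
n=T(plane(w,[f(238,376),f(578,376),f(323,205),f(494,205)],.0652)); print('nut',n,(n[0]+n[1])/2,n[2]-n[3])
"
```

```text
[[ -21.30744528  -98.92883678   -6.47815566]
 [  22.77216663  -98.9338909    -6.48861349]
 [ -10.15191525 -117.96316989   -6.47757223]
 [  11.92699028 -117.96148774   -6.48281114]
 [ -11.184956    -79.80034376   -6.48380367]
 [  12.94339214  -79.80773841   -6.4895273 ]] [  0.83303875 -98.89924458  -6.48341391]
ring [  0.73236067 -98.93136384  -6.48338458] [  1.39573844 -98.88545415  -6.48354977] [  0.37101714 -98.88091575  -6.4833074 ]
tube [[   1.25918856 -100.28184698   30.29707007]]
nut [[ -19.40866759  -99.50552192   53.10184312]
 [  22.79206295  -99.51402051   53.09183167]
 [  -8.59125698 -118.45433328   53.10249226]
 [  12.02111531 -118.45575825   53.09760184]] [  1.69169768 -99.50977122  53.09683739] [-2.06123723e+01  1.42496747e-03  4.89041963e-03]
```

Emit:
drive_tool([
  [0.6,-0.9,5,0,0,0,0],
  [0.6,-0.9,20,0,0,0,0],
  [0.6,-0.9,32,0,0,0,0],
  [0.6,-0.9,38,0,0,0,0],
  [0.6,-0.9,42,0,0,0,0],
  [0.6,-0.9,46,0,0,0,0],
  [0.6,-0.9,49,0,0,0,0],
  [0.6,-0.9,52,0,0,0,0],
  [0.6,-0.9,54,0,0,0,0],
  [0.6,-0.9,55,0,0,0,0],
])

```text
time_s: 22.97
eef_pos: [0.6265, 0.0823, 0.0632]
eef_rot: [-2.986, -0.977, 0.0]
force: [-0.2, 0.3, -1.4]
grip_width: 0.0122
```

```bash
python3 st.py; python3 -c "
from h import *
w=viewer.camera('wrist'); crop(w,205,0,365,120,5,'pics/w10.png')
s=viewer.camera('scene'); crop(s,200,120,340,230,5.5,'pics/s10.png')"
```

```text
F [-0.16  0.27 -1.43] T [ 0.023 -0.047 -0.013] g 0.0122 p [0.6265 0.0823 0.0632]
cur xang 36.24 shift [  0.5 -99.6  11.2] turn [-1.000e-02  1.000e-02 -4.776e+01] q [-0.25  1.02  0.15  1.42 -0.19  0.72  0.61] t 22.9667
```

View pics/w10.png

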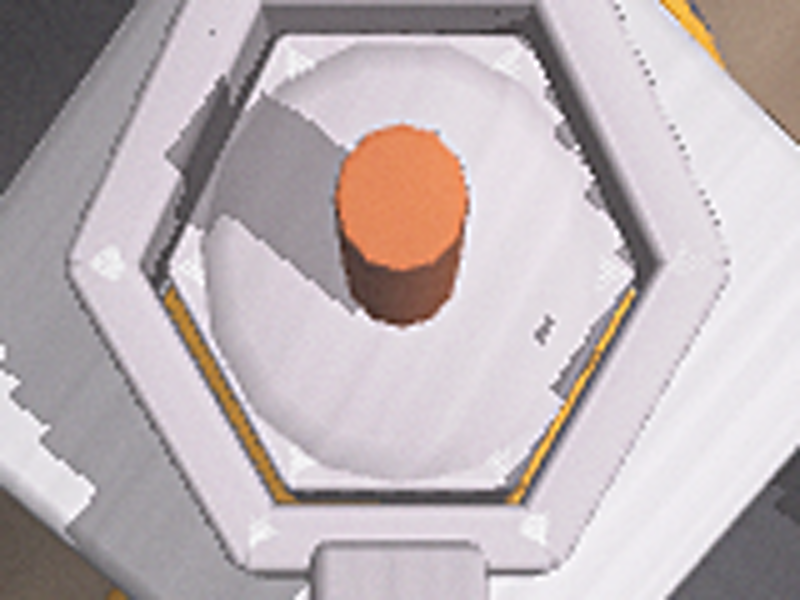

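The ring is over the nut, with crown and tube centred inside the hex and no contact force. I'll lower it the last 7 mm and compute the arc table.

```bash
cat > arc.py <<'E'
import numpy as np,sys
cx,cy=float(sys.argv[1]),float(sys.argv[2])
for th in map(float,sys.argv[3:]):
    t=np.radians(th); print("[%.1f, %.1f, 0, 0, 0, %g, 0],"%(cx*(1-np.cos(t))+np.sin(t)*cy, cy*(1-np.cos(t))-np.sin(t)*cx, th),end=" ")
print()
E
python3 arc.py 0.9 -99.7 4 8 12 16 20 24 28 32 36 40
python3 arc.py 0.9 -99.7 2 4 6 8 10 12 14 16 18 20
python3 arc.py 0.9 -99.7 1 2 3 4 5 6 7 8 9 10
```

```text
[-7.0, -0.3, 0, 0, 0, 4, 0], [-13.9, -1.1, 0, 0, 0, 8, 0], [-20.7, -2.4, 0, 0, 0, 12, 0], [-27.4, -4.1, 0, 0, 0, 16, 0], [-34.0, -6.3, 0, 0, 0, 20, 0], [-40.5, -9.0, 0, 0, 0, 24, 0], [-46.7, -12.1, 0, 0, 0, 28, 0], [-52.7, -15.6, 0, 0, 0, 32, 0], [-58.4, -19.6, 0, 0, 0, 36, 0], [-63.9, -23.9, 0, 0, 0, 40, 0], 
[-3.5, -0.1, 0, 0, 0, 2, 0], [-7.0, -0.3, 0, 0, 0, 4, 0], [-10.4, -0.6, 0, 0, 0, 6, 0], [-13.9, -1.1, 0, 0, 0, 8, 0], [-17.3, -1.7, 0, 0, 0, 10, 0], [-20.7, -2.4, 0, 0, 0, 12, 0], [-24.1, -3.2, 0, 0, 0, 14, 0], [-27.4, -4.1, 0, 0, 0, 16, 0], [-30.8, -5.2, 0, 0, 0, 18, 0], [-34.0, -6.3, 0, 0, 0, 20, 0], 
[-1.7, -0.0, 0, 0, 0, 1, 0], [-3.5, -0.1, 0, 0, 0, 2, 0], [-5.2, -0.2, 0, 0, 0, 3, 0], [-7.0, -0.3, 0, 0, 0, 4, 0], [-8.7, -0.5, 0, 0, 0, 5, 0], [-10.4, -0.6, 0, 0, 0, 6, 0], [-12.1, -0.9, 0, 0, 0, 7, 0], [-13.9, -1.1, 0, 0, 0, 8, 0], [-15.6, -1.4, 0, 0, 0, 9, 0], [-17.3, -1.7, 0, 0, 0, 10, 0],
```

Emit:
drive_tool([
  [0,0,2,0,0,0,0],
  [0,0,4,0,0,0,0],
  [0,0,6,0,0,0,0],
  [0,0,7,0,0,0,0],
  [0,0,7,0,0,0,0],
  [0,0,7,0,0,0,0],
  [0,0,7,0,0,0,0],
  [0,0,7,0,0,0,0],
  [0,0,7,0,0,0,0],
  [0,0,7,0,0,0,0],
])

```text
time_s: 23.9
eef_pos: [0.6265, 0.0823, 0.0564]
eef_rot: [-2.986, -0.977, 0.0]
force: [0.5, -0.7, -1.2]
grip_width: 0.0125
```

```bash
python3 st.py
```

```text
F [ 0.49 -0.71 -1.21] T [-0.002 -0.031  0.068] g 0.0125 p [0.6265 0.0823 0.0564]
cur xang 36.24 shift [  0.5 -99.7   4.4] turn [-1.000e-02  1.000e-02 -4.776e+01] q [-0.25  1.03  0.15  1.42 -0.19  0.71  0.61] t 23.9
```

Now 20° at a gentle rate, then a look.

Emit:
drive_tool([
  [-3.5,-0.1,0,0,0,2,0],
  [-7.0,-0.3,0,0,0,4,0],
  [-10.4,-0.6,0,0,0,6,0],
  [-13.9,-1.1,0,0,0,8,0],
  [-17.3,-1.7,0,0,0,10,0],
  [-20.7,-2.4,0,0,0,12,0],
  [-24.1,-3.2,0,0,0,14,0],
  [-27.4,-4.1,0,0,0,16,0],
  [-30.8,-5.2,0,0,0,18,0],
  [-34.0,-6.3,0,0,0,20,0],
])

```text
time_s: 24.73
eef_pos: [0.5953, 0.0672, 0.0565]
eef_rot: [3.111, 0.438, 0.001]
force: [2.3, 1.7, -1.6]
grip_width: 0.0126
```

```bash
python3 st.py; python3 -c "
from h import *
w=viewer.camera('wrist'); crop(w,205,0,365,120,5,'pics/w11.png')"
```

```text
F [ 2.31  1.72 -1.59] T [ 0.386 -0.786  0.069] g 0.0126 p [0.5953 0.0672 0.0565]
cur xang 16.03 shift [  0.2 -99.6   4.5] turn [ 2.000e-02 -2.000e-02 -6.797e+01] q [-0.27  0.99  0.22  1.56 -0.32  0.62  0.39] t 24.7333
```

View pics/w11.png

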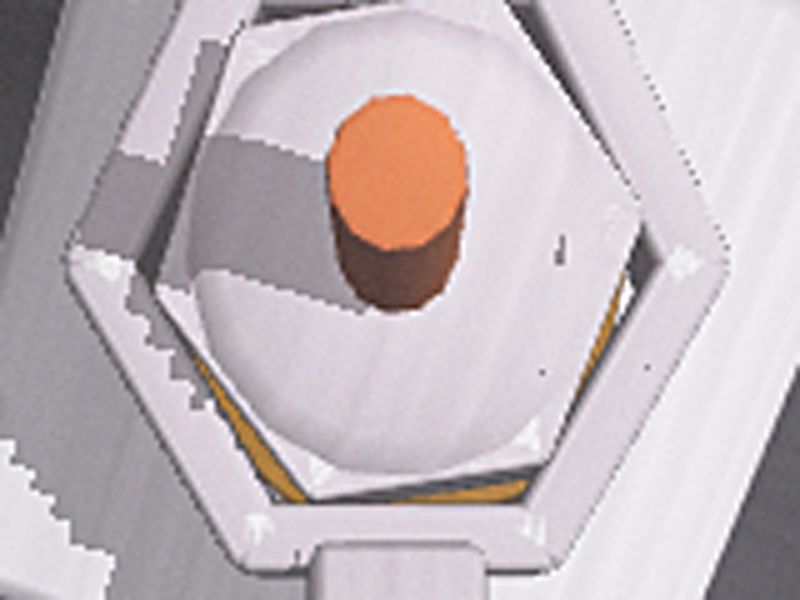

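```bash
cat > na.py <<'E'
from h import *
import sys
# corner crop px pairs (x1,y1,x2,y2): edge/diagonal lines on nut at z=.065 ; prints world angle mod 60 as equivalent normal
w=viewer.camera('wrist')
a=list(map(float,sys.argv[1:])); 
for i in range(0,len(a),4):
    q=np.array(a[i:i+4]).reshape(2,2)/5+[205,0]-.4
    P=plane(w,q,.065); d=P[1]-P[0]; print("len %.1f ang mod60 %.2f"%(np.linalg.norm(d)*1e3,np.degrees(np.arctan2(d[1],d[0]))%60), "mid",((P[0]+P[1])/2).round(4))
step([.568,.163,.05],0)
E
python3 na.py 155 285 640 210 312 500 545 465
```

```text
len 40.7 ang mod60 23.80 mid [0.5679 0.1634 0.065 ]
len 20.4 ang mod60 23.91 mid [0.5756 0.1466 0.065 ]
cur xang 16.10 shift [  0.5 -99.6   6.4] turn [ 1.00e-02 -0.00e+00  1.61e+01] q [-0.27  0.99  0.22  1.56 -0.32  0.62  0.39] t 24.8333
```

The nut lags the spanner by about 7.7°: it has turned 12.4° loaded while the tool turned 20.1°. Going another 40°.

Emit:
drive_tool([
  [-7.0,-0.3,0,0,0,4,0],
  [-13.9,-1.1,0,0,0,8,0],
  [-20.7,-2.4,0,0,0,12,0],
  [-27.4,-4.1,0,0,0,16,0],
  [-34.0,-6.3,0,0,0,20,0],
  [-40.5,-9.0,0,0,0,24,0],
  [-46.7,-12.1,0,0,0,28,0],
  [-52.7,-15.6,0,0,0,32,0],
  [-58.4,-19.6,0,0,0,36,0],
  [-63.9,-23.9,0,0,0,40,0],
])

```text
time_s: 25.67
eef_pos: [0.5271, 0.0718, 0.0566]
eef_rot: [3.072, -0.656, 0.001]
force: [4.7, -1.6, -2.9]
grip_width: 0.0126
```

```bash
python3 st.py; python3 -c "
from h import *
w=viewer.camera('wrist'); crop(w,205,0,365,120,5,'pics/w12.png')"
```

```text
F [ 4.72 -1.57 -2.9 ] T [-0.208 -0.902  0.131] g 0.0126 p [0.5271 0.0718 0.0566]
cur xang -24.10 shift [  0.1 -99.9   4.5] turn [ 8.000e-02 -0.000e+00 -1.081e+02] q [-0.37  0.95  0.34  1.81 -0.62  0.49 -0.03] t 25.6667
```

View pics/w12.png

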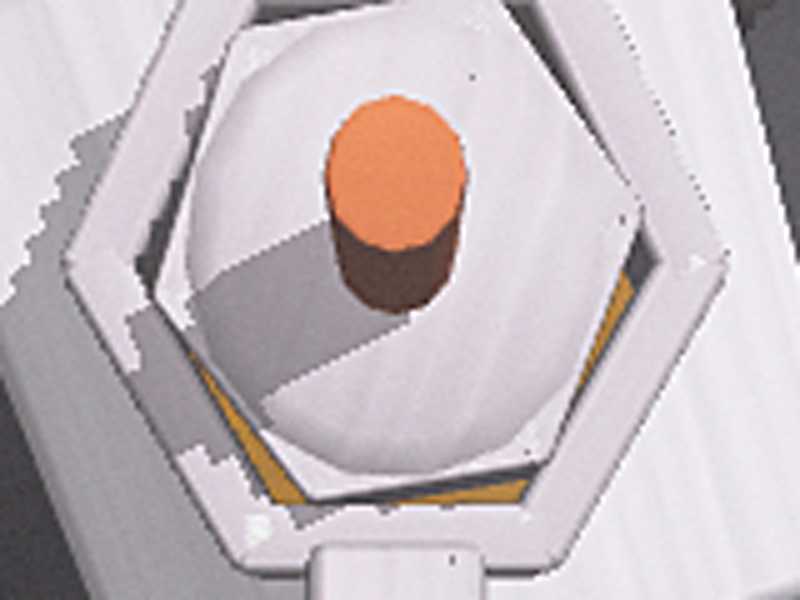

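```bash
python3 na.py 152 293 640 208 312 502 548 463; python3 arc.py 0.6 -99.7 1.3 2.6 3.9 5.2 6.5 7.8 9
```

```text
len 41.1 ang mod60 44.51 mid [0.5679 0.1638 0.065 ]
len 20.7 ang mod60 44.43 mid [0.5632 0.1461 0.065 ]
cur xang -23.99 shift [  0.7 -99.9   6.4] turn [ 6.000e-02 -1.000e-02 -2.399e+01] q [-0.37  0.95  0.34  1.81 -0.62  0.49 -0.03] t 25.7667
[-2.3, -0.0, 0, 0, 0, 1.3, 0], [-4.5, -0.1, 0, 0, 0, 2.6, 0], [-6.8, -0.3, 0, 0, 0, 3.9, 0], [-9.0, -0.5, 0, 0, 0, 5.2, 0], [-11.3, -0.7, 0, 0, 0, 6.5, 0], [-13.5, -1.0, 0, 0, 0, 7.8, 0], [-15.6, -1.3, 0, 0, 0, 9, 0],
```

Emit:
drive_tool([
  [-2.3,0,0,0,0,1.3,0],
  [-4.5,-0.1,0,0,0,2.6,0],
  [-6.8,-0.3,0,0,0,3.9,0],
  [-9.0,-0.5,0,0,0,5.2,0],
  [-11.3,-0.7,0,0,0,6.5,0],
  [-13.5,-1.0,0,0,0,7.8,0],
  [-15.6,-1.3,0,0,0,9,0],
  [-15.6,-1.3,0,0,0,9,0],
  [-15.6,-1.3,0,0,0,9,0],
  [-15.6,-1.3,0,0,0,9,0],
])

```text
time_s: 26.6
eef_pos: [0.5131, 0.0795, 0.0565]
eef_rot: [3.011, -0.892, 0.0]
force: [3.9, -2.5, -1.5]
grip_width: 0.013
```

```bash
python3 st.py; python3 arc.py 0.6 -99.7 -3 -6 -9 -11
```

```text
F [ 3.94 -2.49 -1.53] T [-0.627 -0.858  0.003] g 0.013 p [0.5131 0.0795 0.0565]
cur xang -32.98 shift [   0.6 -100.     4.4] turn [ 7.0000e-02  4.0000e-02 -1.1698e+02] q [-0.41  0.94  0.36  1.86 -0.69  0.47 -0.13] t 26.6
[5.2, -0.1, 0, 0, 0, -3, 0], [10.4, -0.5, 0, 0, 0, -6, 0], [15.6, -1.1, 0, 0, 0, -9, 0], [19.0, -1.7, 0, 0, 0, -11, 0],
```

Emit:
drive_tool([
  [5.2,-0.1,0,0,0,-3,0],
  [10.4,-0.5,0,0,0,-6,0],
  [15.6,-1.1,0,0,0,-9,0],
  [19.0,-1.7,0,0,0,-11,0],
  [19.0,-1.7,0,0,0,-11,0],
  [19.0,-1.7,0,0,0,-11,0],
  [19.0,-1.7,0,0,0,-11,0],
  [19.0,-1.7,0,0,0,-11,0],
  [19.0,-1.7,0,0,0,-11,0],
  [19.0,-1.7,0,0,0,-11,0],
])

```text
time_s: 27.43
eef_pos: [0.5298, 0.0707, 0.0565]
eef_rot: [3.083, -0.599, -0.0]
force: [0.5, 0.2, -1.5]
grip_width: 0.0127
```

```bash
python3 st.py; python3 -c "
from h import *
w=viewer.camera('wrist'); crop(w,205,0,365,120,5,'pics/w13.png')"
```

```text
F [ 0.51  0.24 -1.46] T [-0.005 -0.034  0.006] g 0.0127 p [0.5298 0.0707 0.0565]
cur xang -21.99 shift [  0.9 -99.9   4.4] turn [ 5.0000e-02  6.0000e-02 -1.0599e+02] q [-0.37  0.95  0.33  1.8  -0.6   0.49 -0.01] t 27.4333
```

View pics/w13.png

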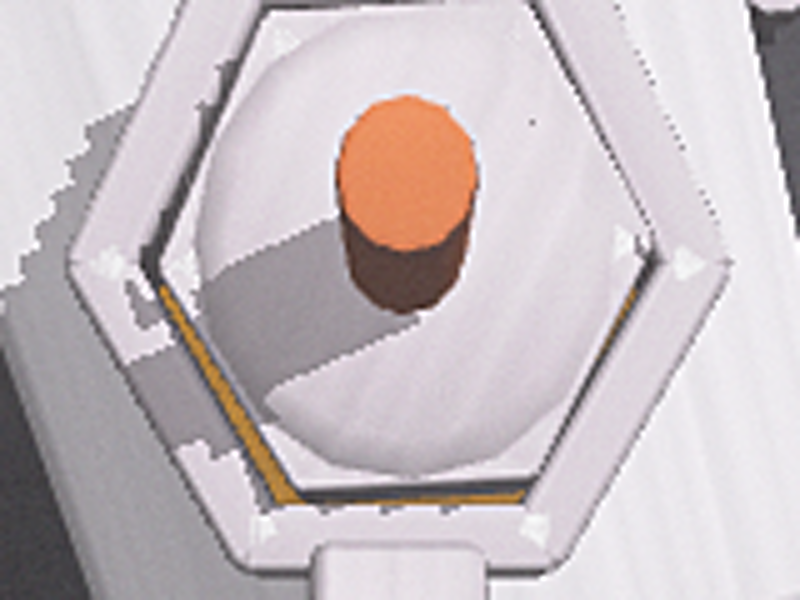

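```bash
python3 na.py 158 280 655 253 302 492 535 478; python3 -c "
from h import *
w=viewer.camera('wrist'); crop(w,205,35,365,110,5,'x.png'); im=w['color'][35:105,230:345,::-1]; cv2.imwrite('pics/w13b.png',cv2.resize(im,None,fx=6.9,fy=6.9,interpolation=cv2.INTER_NEAREST))"
```

```text
len 41.5 ang mod60 40.82 mid [0.5683 0.1622 0.065 ]
len 20.2 ang mod60 41.25 mid [0.5629 0.1459 0.065 ]
cur xang -21.99 shift [  0.8 -99.9   6.4] turn [  0.07   0.   -21.99] q [-0.37  0.95  0.33  1.8  -0.6   0.49 -0.01] t 27.5333
```

View pics/w13b.png

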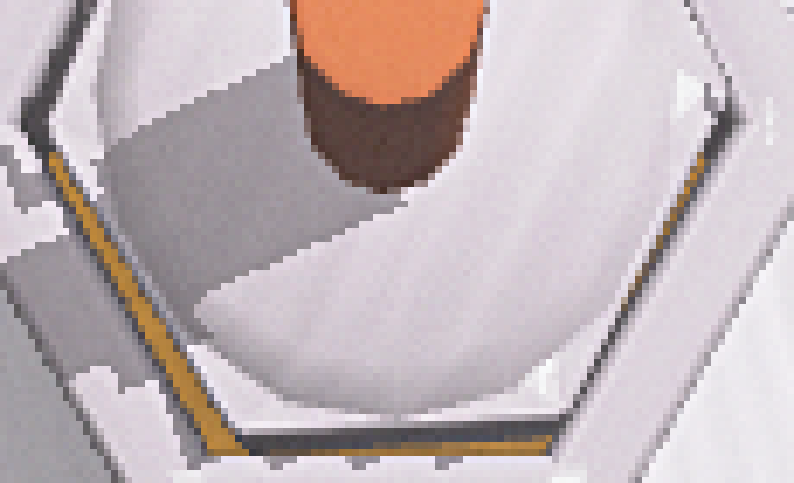

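The nut rests at about 55.0° past finger-tight, with springback of about 6°. It needs 4.6–5° more, so the tool goes from -22.0° to -37.6°, then backs off.

```bash
python3 arc.py 0.7 -99.8 3 6 9 11 12.5 14 15.6 ; python3 arc.py 0.6 -99.8 -3 -6 -9 -11
```

```text
[-5.2, -0.2, 0, 0, 0, 3, 0], [-10.4, -0.6, 0, 0, 0, 6, 0], [-15.6, -1.3, 0, 0, 0, 9, 0], [-19.0, -2.0, 0, 0, 0, 11, 0], [-21.6, -2.5, 0, 0, 0, 12.5, 0], [-24.1, -3.1, 0, 0, 0, 14, 0], [-26.8, -3.9, 0, 0, 0, 15.6, 0], 
[5.2, -0.1, 0, 0, 0, -3, 0], [10.4, -0.5, 0, 0, 0, -6, 0], [15.6, -1.1, 0, 0, 0, -9, 0], [19.1, -1.7, 0, 0, 0, -11, 0],
```

Emit:
drive_tool([
  [-5.2,-0.2,0,0,0,3,0],
  [-10.4,-0.6,0,0,0,6,0],
  [-15.6,-1.3,0,0,0,9,0],
  [-19.0,-2.0,0,0,0,11,0],
  [-21.6,-2.5,0,0,0,12.5,0],
  [-24.1,-3.1,0,0,0,14,0],
  [-26.8,-3.9,0,0,0,15.6,0],
  [-26.8,-3.9,0,0,0,15.6,0],
  [-26.8,-3.9,0,0,0,15.6,0],
  [-26.8,-3.9,0,0,0,15.6,0],
])

```text
time_s: 28.42
eef_pos: [0.5066, 0.0841, 0.0565]
eef_rot: [2.973, -1.011, 0.001]
force: [2.7, -4.0, -1.8]
grip_width: 0.0126
```

```bash
python3 st.py
```

```text
F [ 2.72 -3.98 -1.8 ] T [-0.791 -0.694 -0.083] g 0.0126 p [0.5066 0.0841 0.0565]
cur xang -37.58 shift [   0.6 -100.     4.4] turn [ 9.0000e-02  4.0000e-02 -1.2158e+02] q [-0.42  0.94  0.38  1.88 -0.73  0.46 -0.18] t 28.4167
```

Emit:
drive_tool([
  [5.2,-0.1,0,0,0,-3,0],
  [10.4,-0.5,0,0,0,-6,0],
  [15.6,-1.1,0,0,0,-9,0],
  [19.1,-1.7,0,0,0,-11,0],
  [19.1,-1.7,0,0,0,-11,0],
  [19.1,-1.7,0,0,0,-11,0],
  [19.1,-1.7,0,0,0,-11,0],
  [19.1,-1.7,0,0,0,-11,0],
  [19.1,-1.7,0,0,0,-11,0],
  [19.1,-1.7,0,0,0,-11,0],
])

```text
time_s: 29.25
eef_pos: [0.5226, 0.074, 0.0566]
eef_rot: [3.056, -0.722, 0.0]
force: [0.4, -0.1, -2.3]
grip_width: 0.0119
```

```bash
python3 st.py; python3 -c "
from h import *
w=viewer.camera('wrist'); crop(w,205,0,365,120,5,'pics/w14.png')"
```

```text
F [ 0.43 -0.11 -2.27] T [-0.026  0.046  0.012] g 0.0119 p [0.5226 0.074  0.0566]
cur xang -26.59 shift [  0.8 -99.9   4.4] turn [ 7.0000e-02  6.0000e-02 -1.1059e+02] q [-0.38  0.95  0.35  1.83 -0.64  0.48 -0.06] t 29.25
```

View pics/w14.png

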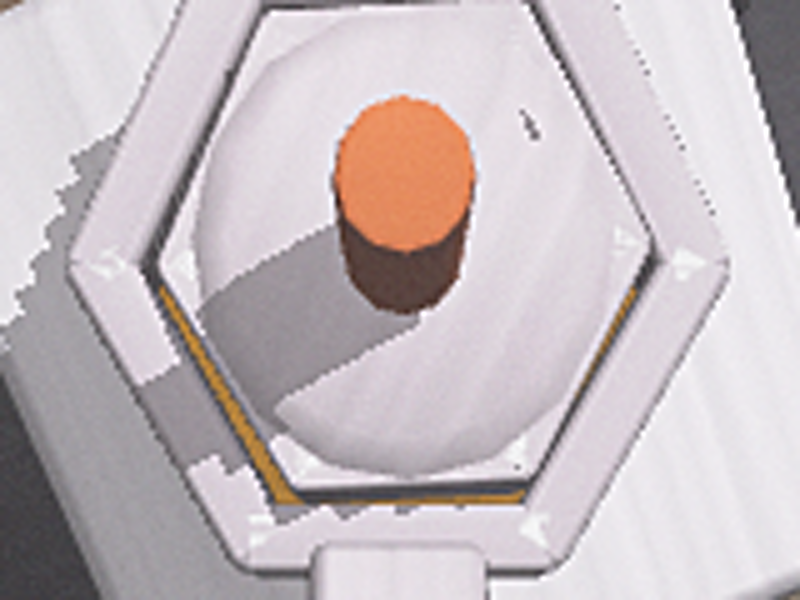

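The nut rests at about -23.5°, so roughly 59.7° lasting. I'll centre the spanner on it by rotating 3° back free, then lift.

Emit:
drive_tool([
  [2.6,0,0,0,0,-1.5,0],
  [5.2,-0.1,0,0,0,-3,0],
  [5.2,-0.1,-3,0,0,-3,0],
  [5.2,-0.1,-8,0,0,-3,0],
  [5.2,-0.1,-13,0,0,-3,0],
  [5.2,-0.1,-22,0,0,-3,0],
  [5.2,-0.1,-40,0,0,-3,0],
  [5.2,-0.1,-60,0,0,-3,0],
  [5.2,-0.1,-72,0,0,-3,0],
  [5.2,-0.1,-75,0,0,-3,0],
])

```text
time_s: 30.13
eef_pos: [0.528, 0.0719, 0.134]
eef_rot: [3.075, -0.642, 0.004]
force: [-0.3, -0.8, -1.8]
grip_width: 0.0128
```

```bash
python3 st.py; python3 -c "
from h import *
w=viewer.camera('wrist'); crop(w,205,0,365,120,5,'pics/w15.png')
step([.4794,-.2121,.10],20.94)"
```

```text
F [-0.35 -0.75 -1.76] T [-0.034 -0.039  0.011] g 0.0128 p [0.528  0.0719 0.134 ]
cur xang -23.59 shift [ -0.  -99.5  82. ] turn [   0.14   -0.12 -107.59] q [-0.43  0.83  0.45  1.77 -0.54  0.67 -0.09] t 30.1333
cur xang -23.58 shift [ 69.2 279.8  33.4] turn [  0.05  -0.12 -44.52] q [-0.43  0.83  0.44  1.77 -0.54  0.66 -0.09] t 30.1833
```

View pics/w15.png

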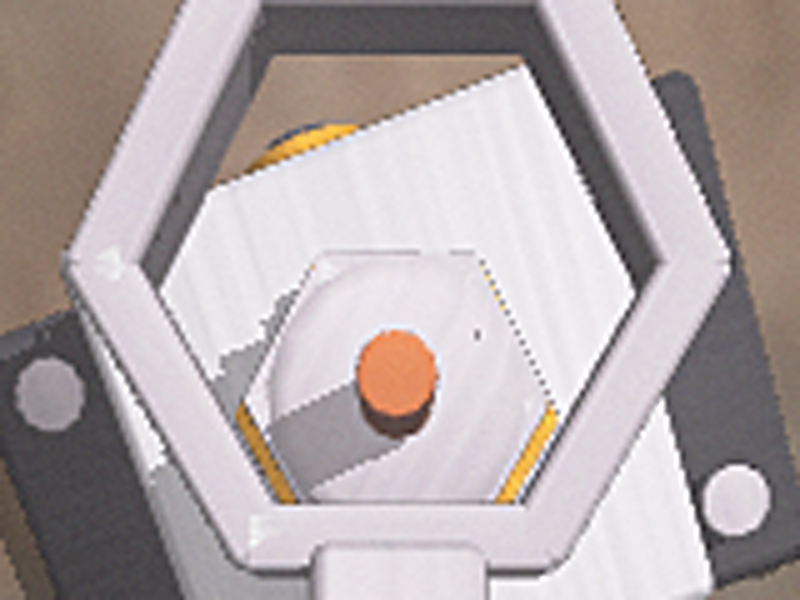

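Spanner clear. The nut's top edge is parallel to the tool, which confirms about 59.8°. Returning to the mat.

Emit:
drive_tool([
  [5,25,0,0,0,-2,0],
  [12,55,0,0,0,-6,0],
  [20,88,0,0,0,-11,0],
  [29,121,0,0,0,-17,0],
  [38,154,0,0,0,-23,0],
  [47,187,5,0,0,-29,0],
  [55,220,10,0,0,-35,0],
  [63,252,15,0,0,-41,0],
  [69,280,25,0,0,-44.5,0],
  [69,280,33,0,0,-44.5,0],
])

```text
time_s: 31.02
eef_pos: [0.477, -0.2182, 0.0996]
eef_rot: [3.087, 0.565, 0.001]
force: [-0.2, -2.1, -1.5]
grip_width: 0.0127
```

```bash
python3 st.py; python3 -c "
from h import *
step([.4794,-.2121,.0085],20.94)"
```

```text
F [-0.24 -2.07 -1.47] T [-0.05   0.016 -0.035] g 0.0127 p [ 0.477  -0.2182  0.0996]
cur xang 20.76 shift [ 220.2 -324.4   46.4] turn [  0.19   0.11 -63.24] q [ 0.31  0.84  0.11  1.82 -0.17  0.49  0.9 ] t 31.0167
cur xang 20.76 shift [ 4.4 -5.2 91.1] turn [ 0.21 -0.   -0.18] q [ 0.31  0.84  0.11  1.82 -0.17  0.49  0.9 ] t 31.0167
```

Emit:
drive_tool([
  [2,-3,15,0,0,0,0],
  [4.4,-5.2,40,0,0,0,0],
  [4.4,-5.2,62,0,0,0,0],
  [4.4,-5.2,76,0,0,0,0],
  [4.4,-5.2,84,0,0,0,0],
  [4.4,-5.2,88,0,0,0,0],
  [4.4,-5.2,90,0,0,0,0],
  [4.4,-5.2,90.7,0,0,0,0],
  [4.4,-5.2,90.7,0,0,0,0],
  [4.4,-5.2,90.7,0,0,0,0],
])

```text
time_s: 31.85
eef_pos: [0.4797, -0.2122, 0.0095]
eef_rot: [3.086, 0.565, 0.002]
force: [-0.4, 0.5, -2.8]
grip_width: 0.0124
```

```bash
python3 st.py
```

```text
F [-0.42  0.5  -2.77] T [-0.007  0.02   0.06 ] g 0.0124 p [ 0.4797 -0.2122  0.0095]
cur xang 20.76 shift [ 215.6 -319.4  -43.7] turn [  0.24   0.1  -63.24] q [ 0.32  1.    0.07  1.85 -0.19  0.3   0.9 ] t 31.85
```

Down 1 mm more, release modestly, then lift.

Emit:
drive_tool([
  [0,0,1,0,0,0,0],
  [0,0,1.2,0,0,0,0],
  [0,0,1.2,0,0,0,0],
  [0,0,1.2,0,0,0,0.3],
  [0,0,1.2,0,0,0,0.5],
  [0,0,1,0,0,0,0.5],
  [0,0,0,0,0,0,0.5],
  [0,0,-15,0,0,0,0.5],
  [0,0,-50,0,0,0,0.6],
  [0,0,-90,0,0,0,0.8],
])

```text
time_s: 32.68
eef_pos: [0.4785, -0.2115, 0.0995]
eef_rot: [3.088, 0.565, -0.002]
force: [0.2, -0.8, 0.0]
grip_width: 0.0617
```

Emit:
drive_tool([
  [0,10,-30,0,0,0,1],
  [0,16,-70,0,0,0,1],
  [0,16,-100,0,0,0,1],
  [0,16,-100,0,0,0,1],
  [0,16,-100,0,0,0,1],
  [0,16,-100,0,0,0,1],
  [0,16,-100,0,0,0,1],
  [0,16,-100,0,0,0,1],
  [0,16,-100,0,0,0,1],
  [0,16,-100,0,0,0,1],
])

```text
time_s: 33.52
eef_pos: [0.4841, -0.2262, 0.1991]
eef_rot: [3.088, 0.565, -0.003]
force: [0.5, -0.1, -0.3]
grip_width: 0.0855
```

```bash
python3 st.py; python3 -c "
from h import *
w=viewer.camera('wrist'); cv2.imwrite('pics/w16.png',w['color'][:,:,::-1])
w=viewer.camera('scene'); cv2.imwrite('pics/s16.png',w['color'][:,:,::-1])"; python3 span.py
```

```text
F [ 0.53 -0.09 -0.25] T [0.015 0.02  0.042] g 0.0855 p [ 0.4841 -0.2262  0.1991]
cur xang 20.75 shift [ 216.6 -334.5  146.1] turn [ 1.000e-02  1.600e-01 -6.325e+01] q [ 0.29  0.7   0.16  1.68 -0.14  0.78  0.88] t 33.5167
comp [ 259   55   54  203 2810]
hole [285.9649592252803, 80.52319062181446] 1308.0 [ 0.44539868 -0.11874334  0.014     ]
ring outer (0.4447953402996063, -0.11853622645139694) 0.027773279696702957
axis ang 110.83
foot (0.510535478591919, -0.2896694540977478) 0.012322350405156612
hole-foot 0.1829167566002362 110.86092278306087
hole off-axis mm -0.487738027426503
grip [ 0.48095885 -0.2122071 ] [ 0.47995373 -0.20929062]
```

View pics/w16.png

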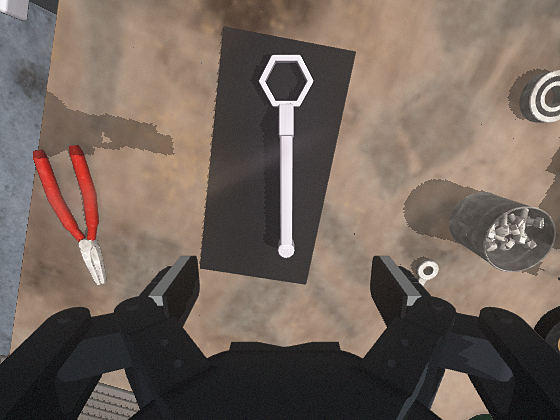

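View pics/s16.png

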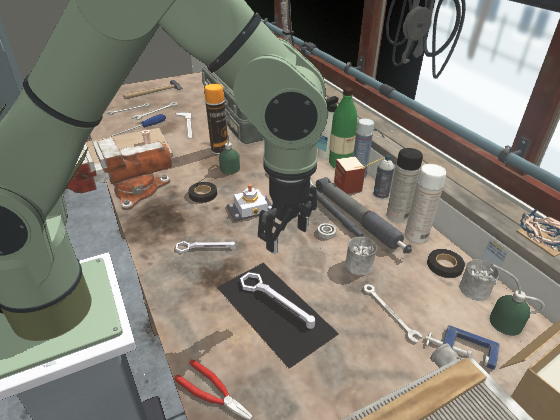

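```bash
python3 -c "
from plant import job_done
print(job_done())"
```

```text
the job is handed in; nothing more can be done
None
```

I ran the nut down by hand to finger-tight, turned it one flat further with the large ring spanner, and laid the spanner back flat on the mat. The job is handed in at about 33.6 s of the 72 s allowed. `job_done()` gives no verdict, so the results below are my own measurements.

- **Finger-tight:** I turned the nut with the fingers until the torque rose from about 0.06 to 0.34 N m, after about 82° of turning, and stopped there.
- **One flat:** I turned the nut in stages and backed off to check how much turn lasted. The lasting turn was about 55° after the first load and about 59.8° at the end, measured from the edge angles in the ring views. I put the uncertainty at about 1°. Springback measured about 6°, against the 5° given.
- **Spanner:** it lies flat on the mat about 2 mm from where it started, and the gripper is open and clear of it.
- **Other things:** the last pictures show nothing else moved, though I checked this only by eye.

One small disagreement: the four edge fits of the finger-tight nut angle ranged from 4.8° to 7.2°. I used their mean of 6.2°, which agreed with the view through the ring.

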